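Load, raise and lock the marking carrier

TASK

Load every black module standing on the bench upright into the carrier tray, one to a pocket, and then push the tray up the ramp (do not lift it up there) until its tail drops behind the lip and it lies flat in the nest. Then lock it against the lip by trying the brass spacers in the gap between the tray's front and the end stop until you find the one that slides down to the nest floor and fits snugly; the other spacers end up on the bench clear of the marking bed, and the bottle, the tape roll and the blue bin are left alone.

Things in the scene. Friction and masses are not known exactly. Their poses are not given: they have to be found in the camera images.
- bed: fixed marking bed. Origin at bench level, on the centre line, at the inner face of the lip; own x = push direction (up the ramp), z up. Run-in on the bench between guide bars 14 mm high (x -318 to -113 mm); straight ramp (x -113 to -8) rising 28 mm; lip 8 mm thick (x -8 to 0), top 28 mm above the bench; nest behind it. Guide bars 82 mm apart inside, 10 mm thick, all along.
- nest (a point): point on the nest floor, on the centre line, 81 mm past the lip's inner face: the tray's origin lies here when it is home against the lip. The nest floor is flat, 18 mm above the bench, 232 mm long (10 mm below the lip's top); its guide bars rise 12 mm above it. Axes as the bed's.
- stop_face (a point): centre of the tray-side face of the steel end stop: a fixed block across the nest, 18 mm thick, 80 mm wide, 26 mm high on the nest floor; the point is 13 mm above that floor. It is pinned in one of three rows: with the tray hard against the lip, the gap from tray front to stop is 2 mm more than the thickness of one of the three spacers.
- tray: loose grey tray 162 mm long (own x, front +x) x 78 mm wide, 0.3 kg empty. Origin at the centre of its underside. Floor 4 mm thick, walls and dividers up to 18 mm above the underside. Three pockets, each 40 (x) x 68 mm (y) inside, centred at x = -32, +12, +56 mm; a module stands in one with its 64 mm length across. Starts empty on the run-in, front to the ramp.
- tray_handle (a point): upright tab at the tray's tail for pushing, flush with the tail edge: 12 mm thick (tray x), 36 mm wide (tray y), from 4 to 54 mm above the tray's underside; the point is on its axis, 75 mm behind the tray's origin, 37 mm above the underside. 12 mm of bare floor lies between it and the rear pocket's wall.
- module_1_mid (a point): black plastic rail-mount module, standing upright: base 36 (own x) x 64 (own y) x 34 mm high with a nose 36 x 40 x 22 mm high centred on top, 56 mm high in all; about 0.11 kg. Point at its centre, half-way up (28 mm above its underside); own z up. May be absent.
- module_2_mid (a point): black plastic rail-mount module, standing upright: base 36 (own x) x 64 (own y) x 34 mm high with a nose 36 x 40 x 22 mm high centred on top, 56 mm high in all; about 0.11 kg. Point at its centre, half-way up (28 mm above its underside); own z up. May be absent.
- module_3_mid (a point): black plastic rail-mount module, standing upright: base 36 (own x) x 64 (own y) x 34 mm high with a nose 36 x 40 x 22 mm high centred on top, 56 mm high in all; about 0.11 kg. Point at its centre, half-way up (28 mm above its underside); own z up. May be absent.
- spacer_a_mid (a point): plain brass spacer block, standing upright, 26 mm thick (own x): body 64 mm long (own y) and 28 mm high, with a grip tab 26 x 36 (own y) x 24 mm high centred on top, 52 mm high in all; about 0.16 kg. The lowest 8 mm taper in by 3 mm on each side. Point at its centre, half-way up (26 mm above its underside); own z up.
- spacer_b_mid (a point): plain brass spacer block, standing upright, 32 mm thick (own x): body 64 mm long (own y) and 28 mm high, with a grip tab 32 x 36 (own y) x 24 mm high centred on top, 52 mm high in all; about 0.16 kg. The lowest 8 mm taper in by 3 mm on each side. Point at its centre, half-way up (26 mm above its underside); own z up.
- spacer_c_mid (a point): plain brass spacer block, standing upright, 38 mm thick (own x): body 64 mm long (own y) and 28 mm high, with a grip tab 38 x 36 (own y) x 24 mm high centred on top, 52 mm high in all; about 0.16 kg. The lowest 8 mm taper in by 3 mm on each side. Point at its centre, half-way up (26 mm above its underside); own z up.
- bottle: bystander: white bottle 48 mm across, 140 mm high, origin under its centre, beyond the bed
- tape_roll: bystander: cardboard-coloured roll 90 mm across, 24 mm high, origin under its centre, beyond the bed
- parts_bin: bystander: blue open bin 100 x 150 x 60 mm, origin under its centre, beyond the bed
Mind the look-alikes: they are no part of the job. What is shaped like the part that bears spacer_c_mid but pink or turquoise is not meant.

How it is judged:
On the way, in this order (a step that is already met when the one before it is completed fails the run):
1. every module stands in a pocket while the tray is still at the foot of the ramp (x of module_1_mid in the frame of tray between -0.04 and 0.066 m and y of module_1_mid in the frame of tray between -0.008 and 0.008 m and z of module_1_mid in the frame of tray between 0.028 and 0.036 m and angle between each of module_1_mid, module_2_mid, module_3_mid's own z axis and vertical below 0.35 rad and x of module_2_mid in the frame of tray between -0.04 and 0.066 m and y of module_2_mid in the frame of tray between -0.008 and 0.008 m and z of module_2_mid in the frame of tray between 0.028 and 0.036 m and x of module_3_mid in the frame of tray between -0.04 and 0.066 m and y of module_3_mid in the frame of tray between -0.008 and 0.008 m and z of module_3_mid in the frame of tray between 0.028 and 0.036 m and x of tray in the frame of bed below -0.15 m), for 0.2 s.
2. the tray lies flat in the nest, its tail dropped behind the lip, the modules still in it (x of module_1_mid in the frame of tray between -0.04 and 0.066 m and y of module_1_mid in the frame of tray between -0.008 and 0.008 m and z of module_1_mid in the frame of tray between 0.028 and 0.036 m and angle between each of module_1_mid, module_2_mid, module_3_mid's own z axis and vertical below 0.35 rad and x of module_2_mid in the frame of tray between -0.04 and 0.066 m and y of module_2_mid in the frame of tray between -0.008 and 0.008 m and z of module_2_mid in the frame of tray between 0.028 and 0.036 m and x of module_3_mid in the frame of tray between -0.04 and 0.066 m and y of module_3_mid in the frame of tray between -0.008 and 0.008 m and z of module_3_mid in the frame of tray between 0.028 and 0.036 m and x of tray in the frame of bed above 0.078 m and height (world z) of tray between 0.014 and 0.0215 m and angle between tray's own z axis and vertical below 0.03 rad), for 0.2 s.
3. the spacer that fits snugly stands on the nest floor between tray front and end stop (((x of stop_face in the frame of bed between 0.187 and 0.193 m and x of spacer_a_mid in the frame of bed between 0.171 and 0.181 m and y of spacer_a_mid in the frame of bed between -0.014 and 0.014 m and height (world z) of spacer_a_mid between 0.038 and 0.0475 m and angle between spacer_a_mid's own z axis and vertical below 0.06 rad and angle between the x axis of spacer_a_mid and the x axis of bed, either way round below 0.12 rad) or (x of stop_face in the frame of bed between 0.193 and 0.199 m and x of spacer_b_mid in the frame of bed between 0.174 and 0.184 m and y of spacer_b_mid in the frame of bed between -0.014 and 0.014 m and height (world z) of spacer_b_mid between 0.038 and 0.0475 m and angle between spacer_b_mid's own z axis and vertical below 0.06 rad and angle between the x axis of spacer_b_mid and the x axis of bed, either way round below 0.12 rad) or (x of stop_face in the frame of bed between 0.199 and 0.205 m and x of spacer_c_mid in the frame of bed between 0.177 and 0.187 m and y of spacer_c_mid in the frame of bed between -0.014 and 0.014 m and height (world z) of spacer_c_mid between 0.038 and 0.0475 m and angle between spacer_c_mid's own z axis and vertical below 0.06 rad and angle between the x axis of spacer_c_mid and the x axis of bed, either way round below 0.12 rad)) and x of tray in the frame of bed between 0.078 and 0.088 m and height (world z) of tray between 0.014 and 0.0215 m and angle between tray's own z axis and vertical below 0.03 rad), for 0.2 s.
At the end, for the whole second after the job is handed in: Each module present stands in a pocket; the tray lies flat in the nest, tail within 7 mm of the lip; the one spacer that matches the gap stands upright on the nest floor (3.5 mm), square to 0.12 rad, within 14 mm of the centre line; the others are on the bench, over 50 mm off it; all at rest (all of step 3 and x of module_1_mid in the frame of tray between -0.04 and 0.066 m and y of module_1_mid in the frame of tray between -0.008 and 0.008 m and z of module_1_mid in the frame of tray between 0.028 and 0.036 m and angle between each of module_1_mid, module_2_mid, module_3_mid's own z axis and vertical below 0.35 rad and x of module_2_mid in the frame of tray between -0.04 and 0.066 m and y of module_2_mid in the frame of tray between -0.008 and 0.008 m and z of module_2_mid in the frame of tray between 0.028 and 0.036 m and x of module_3_mid in the frame of tray between -0.04 and 0.066 m and y of module_3_mid in the frame of tray between -0.008 and 0.008 m and z of module_3_mid in the frame of tray between 0.028 and 0.036 m and ((x of stop_face in the frame of bed between 0.187 and 0.193 m and x of spacer_a_mid in the frame of bed between 0.171 and 0.181 m and y of spacer_a_mid in the frame of bed between -0.014 and 0.014 m and height (world z) of spacer_a_mid between 0.038 and 0.0475 m and angle between spacer_a_mid's own z axis and vertical below 0.06 rad and angle between the x axis of spacer_a_mid and the x axis of bed, either way round below 0.12 rad) or (height (world z) of spacer_a_mid between 0.008 and 0.036 m and (y of spacer_a_mid in the frame of bed above 0.05 m or y of spacer_a_mid in the frame of bed below -0.05 m or x of spacer_a_mid in the frame of bed above 0.24 m))) and ((x of stop_face in the frame of bed between 0.193 and 0.199 m and x of spacer_b_mid in the frame of bed between 0.174 and 0.184 m and y of spacer_b_mid in the frame of bed between -0.014 and 0.014 m and height (world z) of spacer_b_mid between 0.038 and 0.0475 m and angle between spacer_b_mid's own z axis and vertical below 0.06 rad and angle between the x axis of spacer_b_mid and the x axis of bed, either way round below 0.12 rad) or (height (world z) of spacer_b_mid between 0.008 and 0.036 m and (y of spacer_b_mid in the frame of bed above 0.05 m or y of spacer_b_mid in the frame of bed below -0.05 m or x of spacer_b_mid in the frame of bed above 0.24 m))) and ((x of stop_face in the frame of bed between 0.199 and 0.205 m and x of spacer_c_mid in the frame of bed between 0.177 and 0.187 m and y of spacer_c_mid in the frame of bed between -0.014 and 0.014 m and height (world z) of spacer_c_mid between 0.038 and 0.0475 m and angle between spacer_c_mid's own z axis and vertical below 0.06 rad and angle between the x axis of spacer_c_mid and the x axis of bed, either way round below 0.12 rad) or (height (world z) of spacer_c_mid between 0.008 and 0.036 m and (y of spacer_c_mid in the frame of bed above 0.05 m or y of spacer_c_mid in the frame of bed below -0.05 m or x of spacer_c_mid in the frame of bed above 0.24 m))) and linear speed of each of tray, module_1, module_2, module_3, spacer_a, spacer_b, spacer_c below 0.02 m/s); the robot touches nothing.
It fails at once if the tray is lifted instead of pushed (its underside's centre over 65 mm above the bench) (height (world z) of tray above 0.065 m).
It fails at once if the bottle is disturbed (moved over 30 mm) (distance of bottle from where it was at the start of the episode above 0.03 m).
It fails at once if the tape roll is disturbed (moved over 30 mm) (distance of tape_roll from where it was at the start of the episode above 0.03 m).
It fails at once if the parts bin is disturbed (moved over 30 mm) (distance of parts_bin from where it was at the start of the episode above 0.03 m).
Of module_1, module_2, module_3 only 2 to 3 are there at a start; the rules pass over those that are not, and their reading is None.
At some moment in a run one of module_1, module_2, module_3 may be knocked a few centimetres aside while the robot is not near it.
Once in a run the grip may slacken for a moment while it holds something.
It also fails if it takes over 210 s, if anything falls off the work surface, if the arm or the gripper's body presses on something with over 40 N, if the wrist force passes 120 N, or if a joint passes its speed limit or range.

ROBOT

A 6-joint arm with a two-finger parallel gripper is mounted at the origin on the work surface. World frame = base frame: x ahead of the robot, y to its left, z up, the work surface at z = 0. Lengths are in m, angles in rad, forces in N, time in s.
With the tool pointing down it reaches from about 0.25 to 0.85 m from the base axis. Payload 12.5 kg.
Tool frame: the origin (TCP) lies midway between the tips of the shut fingers; the grasp point (between the pads) lies 19 mm behind it; z points along the fingers, y is the direction in which the jaws open and shut (so a half turn about z gives the same grasp; the last joint's range is limited). The gripper opens to 93 mm and grips with 3 to 60 N. Pads are 15 mm wide; open, the fingers measure 128 mm over their backs; the gripper's body (75 mm by 188 mm) begins 65 mm behind the grasp point.
Start: joints at [-1.428, 0.351, 1.652, -0, 1.139, -0.085], TCP at [0.124, -0.536, 0.219] pointing down, gripper open.
Joint ranges: [-2.75, 2.75], [-0.79, 2.1], [0.01, 2.65], [-1.57, 4.71], [0.07, 3.14], [-2.87, 2.87]. Speed limits (rad/s): [2.22, 2.22, 2.79, 3.14, 3.14, 3.14].

INTERFACE

Orientations are given as a unit quaternion [w, x, y, z].
In Python, from workcell import arm gives the robot as it stands. The module is installed in compiled form; this text tells all that it offers.
- The arm moves only by the shell command python3 -m jog 'ROWS'. ROWS is JSON, a list of rows, each an object of numbers: "hand": the opening, from -1 (shut) to 1 (fully open), so that 0 is half open; "dx", "dy", "dz": the shift along the tool's x, y, z in cm; "turn": the turn about the tool's z in degrees. A call has 1 to 12 rows; each row is the pose to reach, as a shift and turn from the pose commanded when the call began, along the tool's axes at that moment; what a row does not reach only later rows make up. A row lasts 1/8 s, in which the tool goes at most 62.5 mm and 10.7 degrees, less where a joint would pass 70% of its speed; a pose out of reach is approached as far as the arm can. A call with a gripper value outside its range is refused whole. The fingers move at their own pace and stop on an object; the grip force is fixed at half the most. Time passes only in rows, so rows that repeat a pose let the fingers close. It gives the time, the measured TCP pose, the force and the opening at its end, in the units of the state.
- arm.read_state(): the state, without advancing time (a new reading comes with each control period).
- arm.get_image(name): name is "scene" or "top" or "wrist"; returns the picture (400x640x3 uint8, red, green, blue); there is no depth.
- arm.camera_info(name): a dict with "intrinsics" (3x3 intrinsics, pixels), "cam_to_world" (4x4, takes a point from camera to world coordinates); the wrist camera has in their place "hand_eye" (4x4, takes a point from camera to tool coordinates, whose origin is the TCP and whose axes are the flange's). Camera axes: x right, y down, z forward; pixel columns grow to the right and rows downward; lengths in m; the calibration is good to about 2 mm. A picture is of the moment at which its call begins: read the wrist's pose just before it. camera_info takes no time and is no camera call.
- arm.job_done(): hands the job in, once; it reports no verdict.
The state is a dict: "t": time; "joint_positions": joint angles; "joint_velocities": joint speeds; "joint_efforts": joint torques, N m; "position": TCP position; "ee_rot": TCP orientation; "contact_force": force on the tool from outside, world axes, zero at the start; "moment": the same for the moment, N m; "finger_gap": finger opening in m.
Only numpy, scipy, OpenCV 4.12 (cv2) and the standard library are available. Lean on these libraries where they do the work, as an engineer would, in place of code of your own. Each camera call takes 0.05 s, during which the arm holds its last target. There are 200 camera calls.

## Working session

There is one attempt and no reset: what is moved stays moved. The work goes in short steps, Python scripts to look and compute and a shell command to move; the robot and the scene stay as the last step left them, time stands still between calls to the robot, and variables do not carry over. Pictures are saved under pics/ and viewed, about 12 in all and at most 16, crops included, and the job is handed in when it is done.

```bash
mkdir -p pics
python3 - <<'E'
from workcell import arm
import cv2
s=arm.read_state()
print(s)
for n in("scene","top"):
    cv2.imwrite(f"pics/{n}0.png",arm.get_image(n)[:,:,::-1])
    c=arm.camera_info(n);print(n,c)
print(arm.camera_info("wrist"))
E
```

```text
{'t': 0.0, 'joint_positions': array([-1.42760677e+00,  3.51246551e-01,  1.65243474e+00, -2.76804635e-05,
        1.13908330e+00, -8.45765748e-02]), 'joint_velocities': array([-0.00219811, -0.00141149,  0.00067107,  0.00022249,  0.00081329,
        0.00100508]), 'joint_efforts': array([ 1.10047884e-03, -4.97320712e+01, -2.85254949e+01,  6.99419039e-02,
        2.57527217e-02, -7.19789728e-05]), 'position': array([ 0.12417199, -0.53544339,  0.21809173]), 'ee_rot': array([-5.85348010e-04,  9.93521499e-01,  1.13642804e-01, -2.97318082e-05]), 'contact_force': array([0.198953  , 0.20304596, 0.52515246]), 'moment': array([-0.01275471,  0.0048428 ,  0.06512936]), 'finger_gap': 0.09286401117358145}
scene {'intrinsics': array([[483.70554022,   0.        , 315.90791957],
       [  0.        , 483.70554022, 193.66314741],
       [  0.        ,   0.        ,   1.        ]]), 'cam_to_world': array([[ 0.84046369,  0.41240412, -0.35148775,  0.89214983],
       [ 0.54166803, -0.62180773,  0.56564202, -0.58807633],
       [ 0.0147153 , -0.66579125, -0.74599294,  0.83831526],
       [ 0.        ,  0.  
[... 296 characters left out ...]
-0.99976909, -0.02145584, -0.00118654,  0.01751489],
       [ 0.00488015, -0.17293046, -0.98492195,  1.02217927],
       [ 0.        ,  0.        ,  0.        ,  1.        ]])}
{'intrinsics': array([[316.55978623,   0.        , 319.83790343],
       [  0.        , 316.55978623, 199.25018707],
       [  0.        ,   0.        ,   1.        ]]), 'hand_eye': array([[-1.06167492e-03, -9.56074549e-01, -2.93121696e-01,
         8.12423791e-02],
       [ 9.99999322e-01, -8.74754264e-04, -7.68772524e-04,
         5.65171043e-04],
       [ 4.78594391e-04, -2.93122314e-01,  9.56074830e-01,
        -1.65906351e-01],
       [ 0.00000000e+00,  0.00000000e+00,  0.00000000e+00,
         1.00000000e+00]])}
```

View pics/top0.png

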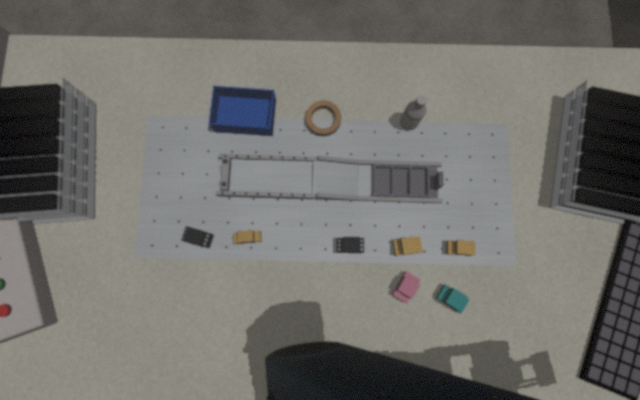

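View pics/scene0.png

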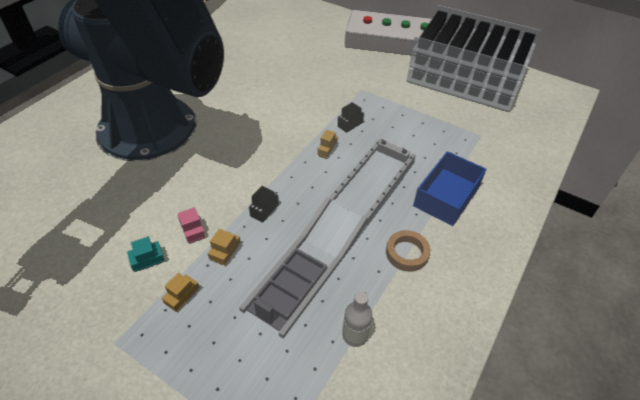

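Top view: the bed runs right to left, with the tray at (405,181) and the end stop near (225,177). Two black modules stand at (198,237) and (350,245). The brass spacers are at (248,237), (408,246) and (461,248). The pink (406,286) and turquoise (453,298) blocks are look-alikes.

```bash
cat > h.py <<'E'
import numpy as np, cv2
from workcell import arm
from scipy.spatial.transform import Rotation as R
def pose():
    s=arm.read_state(); T=np.eye(4); T[:3,3]=s["position"]
    T[:3,:3]=R.from_quat(s["ee_rot"],scalar_first=True).as_matrix(); return T,s
def shot(name,fn=None):
    T,s=pose(); im=arm.get_image(name)[:,:,::-1].copy(); c=arm.camera_info(name)
    C=T@c["hand_eye"] if name=="wrist" else c["cam_to_world"]
    if fn: cv2.imwrite(f"pics/{fn}.png",im); np.savez(f"pics/{fn}.npz",C=C,K=c["intrinsics"])
    return im,C,c["intrinsics"]
def ray(px,C,K,z):
    px=np.atleast_2d(np.asarray(px,float))
    d=(C[:3,:3]@np.linalg.inv(K)@np.c_[px,np.ones(len(px))].T).T
    return (C[:3,3]+d*((z-C[2,3])/d[:,2:]))[:,:2]
def yaw_y():  # world angle of tool y axis
    T,_=pose(); return np.degrees(np.arctan2(T[1,1],T[0,1]))
def move_to(xyz,yaw=None):
    "tool shift (cm) to bring the TCP to world xyz; turn (deg) to put tool y along yaw (mod 180)"
    T,s=pose(); d=T[:3,:3].T@(np.asarray(xyz)-T[:3,3])*100
    t=None if yaw is None else (-(yaw-yaw_y())+90)%180-90
    print("shift cm",np.round(d,2),"turn",t,"now",np.round(s["position"],4),"t",round(s["t"],2),"gap",round(s["finger_gap"],4),"F",np.round(s["contact_force"],1))
def blobs(im,kind,amin=60):
    h=cv2.cvtColor(im,cv2.COLOR_BGR2HSV)
    m={"black":cv2.inRange(h,(0,0,0),(180,255,60)),"brass":cv2.inRange(h,(10,90,70),(28,255,255))}[kind]
    m=cv2.morphologyEx(m,cv2.MORPH_OPEN,np.ones((3,3)))
    cs,_=cv2.findContours(m,0,2)
    return [c for c in cs if cv2.contourArea(c)>amin],m
E
python3 - <<'E'
from h import *
im=cv2.imread("pics/top0.png");c=arm.camera_info("top");C,K=c["cam_to_world"],c["intrinsics"]
for n,p,z in [("mod1",(198,237),.04),("mod2",(350,245),.04),("sp",(248,237),.03),("sp",(408,246),.03),("sp",(461,248),.03),("tray",(405,181),.01),("stop",(224,176),.04),("lip",(314,178),.028),("bottle",(410,122),0),("tape",(323,118),.02),("bin",(243,110),.03)]:
    print(n,ray(p,C,K,z).round(3))
move_to([.36,-.1,.28],-93)
E
```

```text
mod1 [[0.438 0.298]]
mod2 [[ 0.427 -0.058]]
sp [[0.441 0.183]]
sp [[ 0.428 -0.195]]
sp [[ 0.426 -0.32 ]]
tray [[ 0.59  -0.195]]
stop [[0.585 0.246]]
lip [[0.588 0.03 ]]
bottle [[ 0.747 -0.212]]
tape [[0.745 0.011]]
bin [[0.757 0.211]]
shift cm [ 32.81 -37.1   -6.14] turn 16.05346547801213 now [ 0.1242 -0.5355  0.2182] t 0.1 gap 0.0927 F [ 0.3 -0.1  0.6]
```

```bash
python3 -m jog '[{"hand":1,"dx":5,"dy":-5,"dz":-1,"turn":7},{"hand":1,"dx":10,"dy":-10,"dz":-2,"turn":14},{"hand":1,"dx":14,"dy":-14,"dz":-3,"turn":14},{"hand":1,"dx":18,"dy":-18.5,"dz":-3,"turn":14},{"hand":1,"dx":22,"dy":-22.5,"dz":-3,"turn":14},{"hand":1,"dx":26,"dy":-26.5,"dz":-3,"turn":14},{"hand":1,"dx":30,"dy":-30.5,"dz":-3,"turn":14},{"hand":1,"dx":34,"dy":-34.5,"dz":-3,"turn":14},{"hand":1,"dx":38,"dy":-38.5,"dz":-3,"turn":14},{"hand":1,"dx":41,"dy":-42,"dz":-3,"turn":14},{"hand":1,"dx":43.8,"dy":-44.7,"dz":-3,"turn":14},{"hand":1,"dx":43.8,"dy":-44.7,"dz":-3,"turn":14}]'
python3 - <<'E'
from h import *
im,C,K=shot("wrist","w0"); print(C[:3,3].round(3))
move_to([.45,0,.25],-90)
for k in("black","brass"):
    cs,m=blobs(im,k)
    for c in cs:
        r=cv2.minAreaRect(c); print(k,np.round(r[0],0),np.round(r[1],0),round(r[2]),ray(r[0],C,K,.045).round(3))
E
```

```text
t: 1.6
position: [0.4505, 0.0003, 0.2482]
ee_rot: [-0.0, 1.0, -0.007, -0.0]
contact_force: [-0.5, -0.5, -1.4]
finger_gap: 0.0929
[ 0.532 -0.002  0.414]
shift cm [ 0.01 -0.08 -0.18] turn -0.8310213429401756 now [ 0.4499 -0.0008  0.2482] t 1.65 gap 0.0935 F [-0.5  0.3 -0.6]
black [517. 254.] [11. 27.] 41 [[ 0.341 -0.252]]
black [320. 318.] [161. 639.] 90 [[0.246 0.003]]
black [465. 188.] [27.  5.] 87 [[ 0.43  -0.175]]
black [569. 186.] [13. 24.] 14 [[ 0.431 -0.3  ]]
black [545. 182.] [ 9. 23.] 13 [[ 0.437 -0.27 ]]
black [366. 188.] [36. 51.] 90 [[ 0.432 -0.056]]
black [180. 178.] [20.  7.] 76 [[0.447 0.167]]
black [199. 173.] [18.  5.] 75 [[0.453 0.144]]
black [ 79. 184.] [73. 41.] 13 [[0.442 0.29 ]]
black [93. 73.] [ 8. 10.] 90 [[0.566 0.245]]
black [558.  45.] [33. 45.] 10 [[ 0.586 -0.254]]
black [523.  46.] [64. 34.] 90 [[ 0.586 -0.218]]
black [484.  46.] [64. 34.] 90 [[ 0.586 -0.176]]
black [447.  46.] [64. 28.] 90 [[ 0.587 -0.137]]
black [417.  48.] [ 4. 70.] 5 [[ 0.585 -0.105]]
black [82. 15.] [10. 11.] 90 [[0.622 0.244]]
black [104.  45.] [80. 11.] 80 [[0.593 0.227]]
brass [523. 344.] [ 6. 26.] 12 [[ 0.2   -0.285]]
brass [592. 188.] [29. 35.] 90 [[ 0.429 -0.327]]
brass [455. 187.] [29. 13.] 87 [[ 0.431 -0.163]]
brass [556. 184.] [13. 26.] 13 [[ 0.433 -0.284]]
brass [162. 182.] [24. 31.] 82 [[0.443 0.19 ]]
brass [484. 186.] [40. 32.] 90 [[ 0.432 -0.198]]
brass [190. 175.] [22. 12.] 76 [[0.451 0.155]]
```

View pics/w0.png

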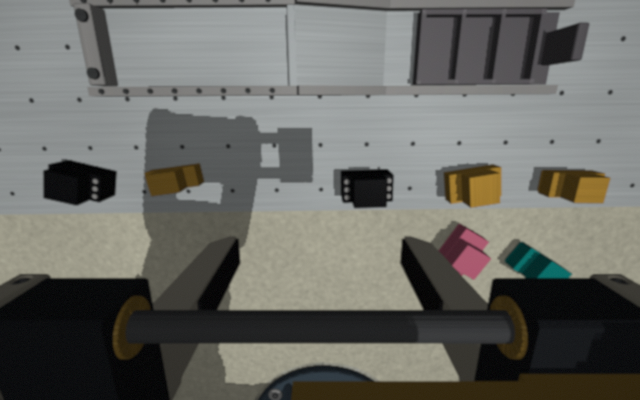

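The wrist view shows the modules at (366,188) and (79,184), and the brass spacers at about (175,180), (472,186) and (575,187). All their long axes lie along world y. Next I centre the view on the bed.

```bash
python3 -m jog '[{"hand":1,"dx":5,"dy":1,"dz":0},{"hand":1,"dx":10,"dy":2},{"hand":1,"dx":14,"dy":3},{"hand":1,"dx":18,"dy":4},{"hand":1,"dx":18.6,"dy":5},{"hand":1,"dx":18.6,"dy":5},{"hand":1,"dx":18.6,"dy":5}]'
python3 - <<'E'
from h import *
im,C,K=shot("wrist","w1"); print(C[:3,3].round(3)); print(pose()[1]["joint_positions"].round(2))
cv2.imwrite("pics/w1a.png",cv2.resize(im[40:290],(800,312),interpolation=cv2.INTER_CUBIC))
E
```

```text
[ 0.531 -0.003  0.414]
[-0.11  0.13  1.86 -0.    1.15  1.48]schema error: expected keys hand, dx, dy, dz, turn
```

View pics/w1.png

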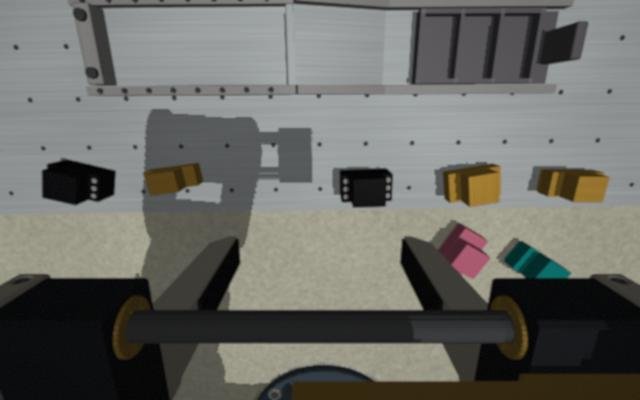

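The call was refused because every row needs all five keys, so this picture is unchanged. Repeating the move.

```bash
python3 -m jog '[{"hand":1,"dx":5,"dy":1,"dz":0,"turn":0},{"hand":1,"dx":10,"dy":2,"dz":0,"turn":0},{"hand":1,"dx":14,"dy":3,"dz":0,"turn":0},{"hand":1,"dx":18,"dy":4,"dz":0,"turn":0},{"hand":1,"dx":18.6,"dy":5,"dz":0,"turn":0},{"hand":1,"dx":18.6,"dy":5,"dz":0,"turn":0},{"hand":1,"dx":18.6,"dy":5,"dz":0,"turn":0}]'
python3 - <<'E'
from h import *
im,C,K=shot("wrist","w1"); print(C[:3,3].round(3)); print(pose()[1]["joint_positions"].round(2))
E
```

```text
t: 2.58
position: [0.6342, -0.0546, 0.2489]
ee_rot: [-0.0, 1.0, -0.008, -0.0]
contact_force: [0.6, -0.5, -0.5]
finger_gap: 0.0928
[ 0.716 -0.057  0.415]
[-0.16  0.48  1.37  0.    1.28  1.43]
```

View pics/w1.png

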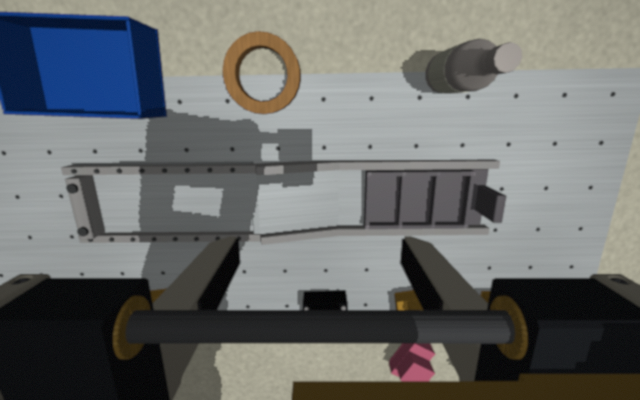

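The picture shows the bed. The lip is near column 258, the stop near columns 70–100, the tray at 362–485 and the handle at 475–503. Measuring edges.

Run:
```python
import numpy as np,cv2
im=cv2.imread("pics/w1.png"); g=cv2.cvtColor(im,cv2.COLOR_BGR2GRAY).astype(int)
print("row 205-210, x60..125"); print(g[203:209,60:125].mean(0).round().astype(int).tolist())
print("lip row 195-200 x 245..275"); print(g[215:225,245:275].mean(0).round().astype(int).tolist())
print("tray row 198-203 x350..510"); print(g[196:201,350:510].mean(0).round().astype(int).tolist())
for a,b in((175,182),(215,225),(380,390),(415,425),(447,457)):
    print("cols",a,"y155..245",g[155:245,a:b].mean(1).round().astype(int).tolist())
s=cv2.resize(im[150:250,50:180],(780,600),interpolation=cv2.INTER_CUBIC);cv2.imwrite("pics/c1.png",s)
s=cv2.resize(im[150:250,350:510],(800,500),interpolation=cv2.INTER_CUBIC);cv2.imwrite("pics/c2.png",s)
```

```text
row 205-210, x60..125
[162, 161, 161, 161, 161, 161, 161, 161, 161, 160, 154, 143, 133, 131, 132, 135, 134, 134, 134, 133, 132, 132, 132, 128, 118, 97, 76, 64, 63, 63, 64, 64, 64, 63, 63, 63, 63, 64, 76, 106, 139, 157, 162, 162, 162, 162, 162, 162, 162, 162, 162, 162, 163, 162, 163, 163, 162, 162, 163, 163, 163, 163, 164, 163, 163]
lip row 195-200 x 245..275
[94, 93, 93, 93, 94, 102, 113, 121, 137, 155, 163, 165, 165, 166, 169, 171, 172, 172, 171, 171, 172, 172, 171, 172, 171, 171, 171, 171, 171, 171]
tray row 198-203 x350..510
[169, 169, 169, 169, 169, 169, 169, 169, 169, 169, 160, 133, 105, 89, 70, 57, 71, 87, 94, 95, 95, 95, 95, 95, 95, 95, 95, 95, 95, 95, 96, 95, 96, 95, 96, 95, 95, 95, 96, 95, 95, 95, 95, 95, 89, 74, 56, 46, 39, 42, 62, 83, 93, 96, 96, 95, 96, 95, 95, 96, 95, 95, 95, 95, 96, 95, 95, 95, 95, 96, 95, 95, 95, 96, 95, 93, 83, 66, 53, 47, 41, 35, 33, 48, 72, 88, 94, 95, 95, 95, 95, 94, 95, 95, 95, 95, 95, 95, 95, 95, 94, 94, 94, 94, 94, 94, 94, 94, 91, 81, 65, 52, 45, 38, 32, 31, 37, 56, 78, 90, 90, 80, 63, 51, 48, 45, 39, 34, 31, 31, 31, 31, 31, 31, 30, 31, 30, 31, 
[... 1439 characters left out ...]
, 97, 97, 97, 97, 97, 97, 97, 97, 97, 96, 96, 96, 96, 96, 96, 96, 96, 96, 96, 96, 96, 95, 95, 95, 95, 95, 95, 95, 95, 94, 94, 94, 94, 94, 94, 94, 93, 93, 93, 93, 93, 93, 92, 92, 90, 77, 52, 37, 46, 68, 86, 96, 110, 127, 136, 138, 138, 138, 142, 152, 162, 158, 140, 114, 88, 71, 66, 66, 66]
cols 447 y155..245 [173, 172, 172, 165, 136, 100, 106, 132, 142, 142, 143, 142, 140, 125, 90, 57, 60, 81, 94, 97, 96, 96, 96, 96, 96, 96, 96, 96, 96, 95, 95, 96, 95, 95, 95, 95, 95, 94, 95, 94, 94, 95, 94, 94, 94, 94, 94, 93, 94, 93, 93, 94, 93, 93, 93, 93, 93, 93, 93, 93, 92, 92, 92, 92, 91, 86, 70, 47, 38, 52, 73, 87, 96, 112, 129, 136, 136, 136, 137, 144, 155, 165, 167, 165, 163, 162, 161, 161, 162, 165]
```

View pics/c1.png

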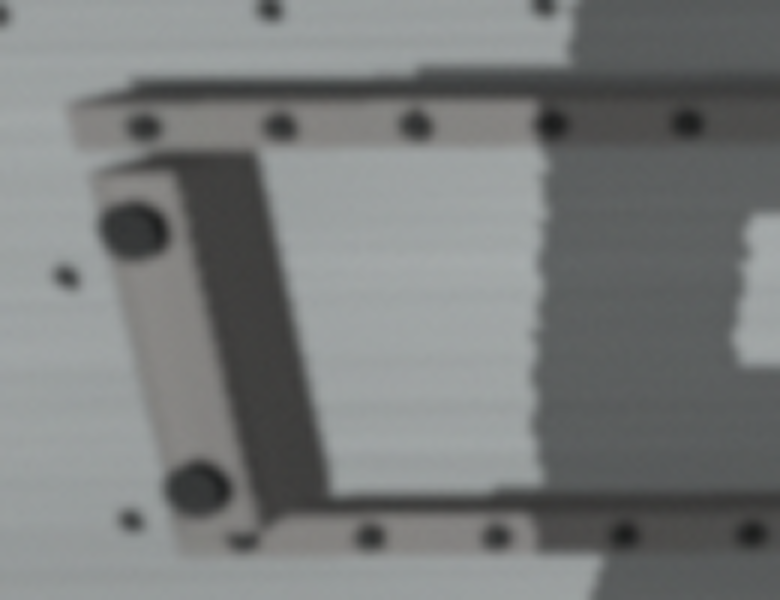

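View pics/c2.png

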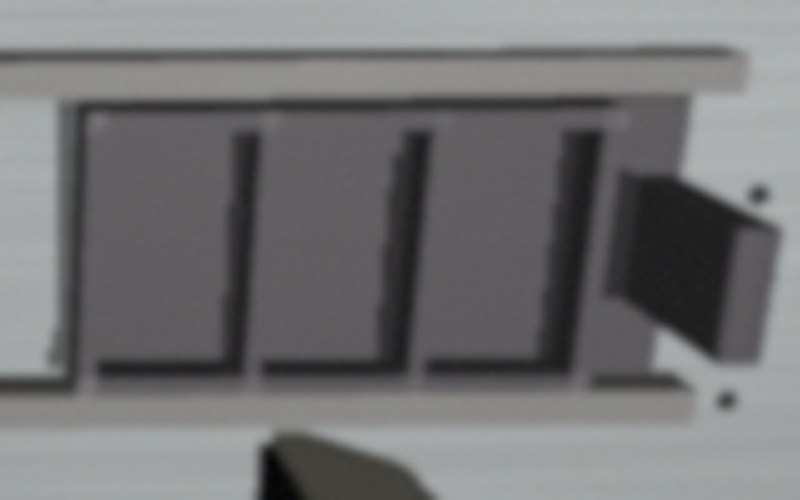

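The crops show the stop's top edge running from (79.7,178.7) to (93.7,235.8) and its foot from (93,175) to (104.7,232.5). The bar ends are at (62,168) and (498,163). The handle is seen from above, with its top at about (501,205).

```bash
cat >> h.py <<'E'
def load(fn):
    d=np.load(f"pics/{fn}.npz"); return cv2.imread(f"pics/{fn}.png"),d["C"],d["K"]
E
python3 - <<'E'
from h import *
im,C,K=load("w1")
c1=lambda x,y:(50+x/6-.4,150+y/6-.4); c2=lambda x,y:(350+x/5-.4,150+y/5-.4)
P=dict(stop_top=([c1(178,172),c1(262,515)],.044),stop_foot=([c1(258,150),c1(328,495)],.018),
 farbar_end_nest=([c1(70,100),c1(82,150)],.030), nestbar_inner_far=([(178,173.3),(218,173.2)],.030),
 nearbar_outer=([(178,242),(218,242)],.030),
 runin_end_far=([c2(748,55),c2(745,92)],.014),runin_end_near=([c2(692,390),c2(692,422)],.014),
 lip_inner=([(252,220)],.028),lip_outer=([(258.5,220)],.028),
 bar_far_inner=([(384,169.2),(419,168.8),(451,168.5)],.014),bar_near_inner=([(384,228),(419,228),(451,228)],.014),bar_near_outer=([(384,235.3),(451,235.3)],.014),bar_far_outer=([(384,161.3),(451,160.8)],.014),
 handle_top=([c2(738,230),c2(778,232),c2(760,360),c2(715,360)],.054),
 walls=([(366.5,198),(398.5,198),(431.5,198),(465,198)],.018), wall_right_edges=([(370,198)],.018),
 trayfront=([(360.8,198)],.018),tail=([c2(690,95),c2(655,375)],.004))
for k,(p,z) in P.items(): print(k,ray(p,C,K,z).round(4).tolist())
E
```

```text
stop_top [[0.6333, 0.234], [0.5589, 0.2342]]
stop_foot [[0.6321, 0.2362], [0.5525, 0.2385]]
farbar_end_nest [[0.6457, 0.2635], [0.6352, 0.2637]]
nestbar_inner_far [[0.6343, 0.121], [0.6336, 0.0713]]
nearbar_outer [[0.5415, 0.1349], [0.5406, 0.0818]]
runin_end_far [[0.6401, -0.2841], [0.6305, -0.2848]]
runin_end_near [[0.5481, -0.2825], [0.5386, -0.2838]]
lip_inner [[0.5702, 0.0346]]
lip_outer [[0.57, 0.0262]]
bar_far_inner [[0.6315, -0.1376], [0.6313, -0.1826], [0.6309, -0.2237]]
bar_near_inner [[0.5501, -0.1409], [0.5492, -0.1886], [0.5484, -0.2322]]
bar_near_outer [[0.5393, -0.1414], [0.5376, -0.2333]]
bar_far_outer [[0.6418, -0.1371], [0.6409, -0.2226]]
handle_top [[0.6056, -0.2653], [0.6049, -0.2748], [0.5724, -0.2754], [0.5726, -0.2645]]
walls [[0.5944, -0.1154], [0.5937, -0.1573], [0.5929, -0.2005], [0.5921, -0.2444]]
wall_right_edges [[0.5943, -0.12]]
trayfront [[0.5946, -0.108]]
tail [[0.6278, -0.2761], [0.5486, -0.2772]]
```

Run:
```python
from h import *
move_to([.589,-.270,.025],-90.5)
```

```text
shift cm [-4.17 21.63 22.41] turn -0.45502732361156006 now [ 0.6343 -0.0544  0.2491] t 2.62 gap 0.0926 F [0.1 0.2 1. ]
```

```bash
python3 -m jog '[{"hand":1,"dx":-1,"dy":5,"dz":2,"turn":0},{"hand":1,"dx":-2,"dy":10,"dz":4,"turn":0},{"hand":1,"dx":-3,"dy":14,"dz":6,"turn":0},{"hand":1,"dx":-4.2,"dy":18,"dz":9,"turn":0},{"hand":1,"dx":-4.2,"dy":21.6,"dz":12,"turn":0},{"hand":1,"dx":-4.2,"dy":21.6,"dz":16,"turn":0},{"hand":1,"dx":-4.2,"dy":21.6,"dz":20,"turn":0},{"hand":1,"dx":-4.2,"dy":21.6,"dz":22.2,"turn":0},{"hand":0,"dx":-4.2,"dy":21.6,"dz":22.2,"turn":0},{"hand":-1,"dx":-4.2,"dy":21.6,"dz":22.2,"turn":0},{"hand":-1,"dx":-4.2,"dy":21.6,"dz":22.2,"turn":0},{"hand":-1,"dx":-4.2,"dy":21.6,"dz":22.2,"turn":0}]'; python3 -m jog '[{"hand":-1,"dx":0,"dy":0,"dz":0,"turn":0},{"hand":-1,"dx":0,"dy":0,"dz":0,"turn":0},{"hand":-1,"dx":0,"dy":0,"dz":0,"turn":0},{"hand":-1,"dx":0,"dy":0,"dz":0,"turn":0}]'
```

```text
t: 4.12
position: [0.5899, -0.2699, 0.0276]
ee_rot: [0.0, 1.0, -0.008, 0.001]
contact_force: [0.2, 0.3, -0.0]
finger_gap: 0.0578
t: 4.62
position: [0.5895, -0.2698, 0.0266]
ee_rot: [-0.0, 1.0, -0.008, -0.0]
contact_force: [-0.1, 0.0, 0.3]
finger_gap: 0.0175
```

```bash
python3 -m jog '[{"hand":-1,"dx":0,"dy":0,"dz":0,"turn":0},{"hand":-1,"dx":0,"dy":0,"dz":0,"turn":0},{"hand":-1,"dx":0,"dy":0,"dz":0,"turn":0}]'; echo; python3 -m jog '[{"hand":0,"dx":0,"dy":0,"dz":0,"turn":0},{"hand":0,"dx":0,"dy":0,"dz":0,"turn":0},{"hand":0,"dx":0,"dy":0,"dz":0,"turn":0},{"hand":0,"dx":0,"dy":0,"dz":0,"turn":0},{"hand":0,"dx":0,"dy":0,"dz":-4,"turn":0},{"hand":0,"dx":0,"dy":0,"dz":-4,"turn":-10},{"hand":0,"dx":0,"dy":0,"dz":-4,"turn":-20},{"hand":0,"dx":0,"dy":0,"dz":-4,"turn":-30},{"hand":0,"dx":0,"dy":0,"dz":-4,"turn":-40},{"hand":0,"dx":0,"dy":0,"dz":-4,"turn":-50},{"hand":0,"dx":0,"dy":0,"dz":-4,"turn":-60},{"hand":0,"dx":0,"dy":0,"dz":-4,"turn":-70}]'; python3 -m jog '[{"hand":0,"dx":0,"dy":0,"dz":0,"turn":-10},{"hand":0,"dx":0,"dy":0,"dz":0,"turn":-19.5},{"hand":0,"dx":0,"dy":0,"dz":0,"turn":-19.5},{"hand":0,"dx":0,"dy":0,"dz":4,"turn":-19.5},{"hand":-1,"dx":0,"dy":0,"dz":4,"turn":-19.5},{"hand":-1,"dx":0,"dy":0,"dz":4,"turn":-19.5},{"hand":-1,"dx":0,"dy":0,"dz":4,"turn":-19.5},{"hand":-1,"dx":0,"dy":0,"dz":4,"turn":-19.5}]'
```

```text
t: 5.0
position: [0.5895, -0.2698, 0.0266]
ee_rot: [0.0, 1.0, -0.008, -0.0]
contact_force: [-0.0, -0.9, -0.5]
finger_gap: 0.0118

t: 6.5
position: [0.5896, -0.2697, 0.0666]
ee_rot: [-0.0, 0.822, 0.569, 0.0]
contact_force: [-0.3, 0.3, 0.6]
finger_gap: 0.0465
t: 7.5
position: [0.5898, -0.2699, 0.0274]
ee_rot: [0.0, 0.716, 0.698, 0.0]
contact_force: [0.4, 0.7, -2.4]
finger_gap: 0.036
```

Handle squeezed: its centre is at (0.5896, −0.2698), so the tray origin is at about (0.590, −0.195). Squaring it, releasing and moving over module 2.

```bash
python3 -m jog '[{"hand":-1,"dx":0,"dy":0,"dz":0,"turn":-1},{"hand":-1,"dx":0,"dy":0,"dz":0,"turn":-1},{"hand":-1,"dx":0,"dy":0,"dz":0,"turn":-1},{"hand":1,"dx":0,"dy":0,"dz":0,"turn":-1},{"hand":1,"dx":0,"dy":0,"dz":0,"turn":-1},{"hand":1,"dx":0,"dy":0,"dz":0,"turn":-1},{"hand":1,"dx":0,"dy":0,"dz":-5,"turn":-1},{"hand":1,"dx":0,"dy":0,"dz":-10,"turn":-1},{"hand":1,"dx":2,"dy":0,"dz":-13,"turn":-1},{"hand":1,"dx":7,"dy":-4,"dz":-15,"turn":-1},{"hand":1,"dx":11,"dy":-8,"dz":-15,"turn":-1},{"hand":1,"dx":14,"dy":-11,"dz":-15,"turn":-1}]';python3 -m jog '[{"hand":1,"dx":3,"dy":-3,"dz":0,"turn":0},{"hand":1,"dx":7,"dy":-5,"dz":0,"turn":0},{"hand":1,"dx":7,"dy":-5,"dz":0,"turn":0},{"hand":1,"dx":7,"dy":-5,"dz":0,"turn":0}]'
python3 - <<'E'
from h import *
im,C,K=shot("wrist","w2")
move_to([.432,-.056,.15],-.5)
E
```

```text
t: 9.0
position: [0.4815, -0.1254, 0.177]
ee_rot: [0.0, 0.71, 0.705, 0.0]
contact_force: [0.6, 0.6, 0.0]
finger_gap: 0.093
t: 9.5
position: [0.4343, -0.057, 0.177]
ee_rot: [0.0, 0.71, 0.704, 0.0]
contact_force: [-0.1, 0.1, -0.1]
finger_gap: 0.0931
shift cm [ 0.13 -0.23  2.68] turn 0.03800892280280266 now [ 0.4343 -0.0573  0.1768] t 9.55 gap 0.0932 F [ 0.1 -0.1 -0.2]
```

View pics/w2.png

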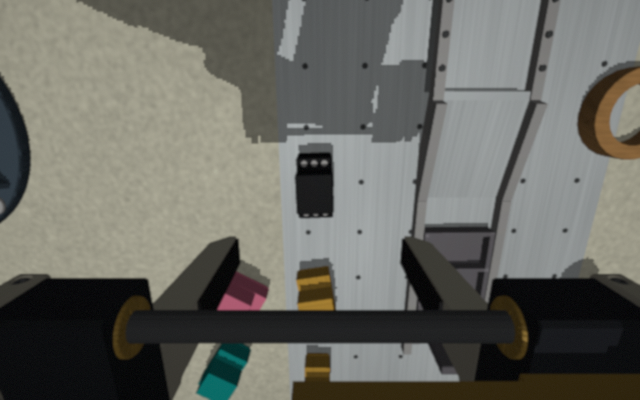

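The module is at (314,186), with the nose top at rows ~176–215 and columns 297–333. It is square to the bench.

Run:
```python
from h import *
im,C,K=load("w2")
g=cv2.cvtColor(im,cv2.COLOR_BGR2GRAY).astype(int)
print(g[145:225,305:325].mean(1).round().astype(int).tolist());print(g[195:205,285:345].mean(0).round().astype(int).tolist())
for p,z in [((315,176),.056),((315,215),.056),((297,196),.056),((333,196),.056)]: print(ray(p,C,K,z).round(4))
```

```text
[94, 92, 92, 92, 92, 91, 83, 63, 34, 8, 4, 6, 10, 20, 37, 59, 81, 92, 86, 64, 43, 28, 16, 10, 8, 5, 4, 4, 6, 11, 20, 26, 27, 28, 28, 27, 28, 28, 28, 28, 28, 27, 27, 27, 28, 27, 28, 27, 27, 27, 26, 27, 27, 27, 27, 27, 27, 26, 26, 26, 26, 26, 26, 27, 26, 26, 26, 30, 44, 61, 65, 62, 88, 130, 154, 160, 160, 160, 160, 160]
[162, 162, 163, 163, 163, 163, 162, 161, 160, 154, 129, 87, 46, 26, 26, 27, 26, 27, 26, 26, 26, 27, 27, 27, 26, 26, 27, 27, 26, 27, 27, 27, 26, 26, 26, 26, 27, 27, 27, 26, 27, 26, 27, 27, 27, 26, 25, 46, 91, 134, 155, 160, 162, 163, 163, 162, 162, 162, 160, 160]
[[ 0.4294 -0.041 ]]
[[ 0.4289 -0.0794]]
[[ 0.4121 -0.0602]]
[[ 0.4461 -0.0605]]
```

```bash
python3 -m jog '[{"hand":0,"dx":-0.3,"dy":-0.5,"dz":5,"turn":0},{"hand":0,"dx":-0.3,"dy":-0.5,"dz":10,"turn":0},{"hand":0.3,"dx":-0.3,"dy":-0.5,"dz":13,"turn":0},{"hand":0.3,"dx":-0.3,"dy":-0.5,"dz":16.2,"turn":0},{"hand":-1,"dx":-0.3,"dy":-0.5,"dz":16.2,"turn":0},{"hand":-1,"dx":-0.3,"dy":-0.5,"dz":16.2,"turn":0},{"hand":-1,"dx":-0.3,"dy":-0.5,"dz":16.2,"turn":0},{"hand":-1,"dx":-0.3,"dy":-0.5,"dz":16.2,"turn":0},{"hand":-1,"dx":-0.3,"dy":-0.5,"dz":16.2,"turn":0}]'; python3 -m jog '[{"hand":0.5,"dx":0,"dy":0,"dz":0,"turn":0},{"hand":0.5,"dx":0,"dy":0,"dz":0,"turn":0},{"hand":0.5,"dx":0,"dy":0,"dz":0,"turn":0},{"hand":0.5,"dx":0,"dy":0,"dz":-5,"turn":0},{"hand":0.5,"dx":0,"dy":0,"dz":-5,"turn":10},{"hand":0.5,"dx":0,"dy":0,"dz":-5,"turn":20},{"hand":0.5,"dx":0,"dy":0,"dz":-5,"turn":30},{"hand":0.5,"dx":0,"dy":0,"dz":-5,"turn":40},{"hand":0.5,"dx":0,"dy":0,"dz":-5,"turn":50},{"hand":0.5,"dx":0,"dy":0,"dz":-5,"turn":60},{"hand":0.5,"dx":0,"dy":0,"dz":-5,"turn":70},{"hand":0.5,"dx":0,"dy":0,"dz":-5,"turn":80}]'; python3 -m jog '[{"hand":0.5,"dx":0,"dy":0,"dz":0,"turn":10},{"hand":0.5,"dx":0,"dy":0,"dz":0,"turn":10},{"hand":0.5,"dx":0,"dy":0,"dz":2.8,"turn":10},{"hand":-1,"dx":0,"dy":0,"dz":2.8,"turn":10},{"hand":-1,"dx":0,"dy":0,"dz":2.8,"turn":10},{"hand":-1,"dx":0,"dy":0,"dz":2.8,"turn":10},{"hand":-1,"dx":0,"dy":0,"dz":2.8,"turn":10},{"hand":-1,"dx":0,"dy":0,"dz":2.8,"turn":10},{"hand":-1,"dx":0,"dy":0,"dz":2.8,"turn":10}]'
```

```text
t: 10.68
position: [0.4295, -0.0599, 0.0157]
ee_rot: [0.001, 0.71, 0.704, 0.0]
contact_force: [-1.3, -3.1, 7.8]
finger_gap: 0.036
t: 12.18
position: [0.4285, -0.0595, 0.0646]
ee_rot: [-0.0, 0.997, 0.08, -0.0]
contact_force: [-0.1, 0.6, 0.8]
finger_gap: 0.0697
t: 13.3
position: [0.4291, -0.0596, 0.0373]
ee_rot: [0.0, 1.0, -0.004, 0.001]
contact_force: [-0.9, 1.4, 7.7]
finger_gap: 0.04
```

```bash
python3 -m jog '[{"hand":-1,"dx":0,"dy":0,"dz":-3,"turn":0},{"hand":-1,"dx":0,"dy":0,"dz":-7,"turn":0},{"hand":-1,"dx":3,"dy":2,"dz":-9,"turn":-8},{"hand":-1,"dx":6,"dy":4,"dz":-9,"turn":-18},{"hand":-1,"dx":9,"dy":6.5,"dz":-9,"turn":-28},{"hand":-1,"dx":12,"dy":9,"dz":-9,"turn":-38},{"hand":-1,"dx":15,"dy":11,"dz":-9,"turn":-48},{"hand":-1,"dx":16.1,"dy":12.3,"dz":-9,"turn":-58},{"hand":-1,"dx":16.1,"dy":12.3,"dz":-9,"turn":-68},{"hand":-1,"dx":16.1,"dy":12.3,"dz":-9,"turn":-78},{"hand":-1,"dx":16.1,"dy":12.3,"dz":-9,"turn":-88},{"hand":-1,"dx":16.1,"dy":12.3,"dz":-9,"turn":-90}]'; python3 -m jog '[{"hand":-1,"dx":0,"dy":0,"dz":0,"turn":0},{"hand":-1,"dx":0,"dy":0,"dz":0,"turn":0}]'
python3 - <<'E'
from h import *
move_to([.5902,-.1828,.043],-.5)
im,C,K=shot("wrist","w3")
E
```

```text
t: 14.8
position: [0.5885, -0.1838, 0.1266]
ee_rot: [-0.0, 0.71, 0.705, -0.0]
contact_force: [-0.1, -0.3, -0.6]
finger_gap: 0.0397
t: 15.05
position: [0.5886, -0.1838, 0.1266]
ee_rot: [-0.0, 0.711, 0.704, -0.0]
contact_force: [-0.2, -0.0, -1.0]
finger_gap: 0.0398
shift cm [0.1  0.16 8.36] turn -0.07300964619442141 now [ 0.5886 -0.1838  0.1266] t 15.05 gap 0.0398 F [-0.2 -0.  -1. ]
```

View pics/w3.png

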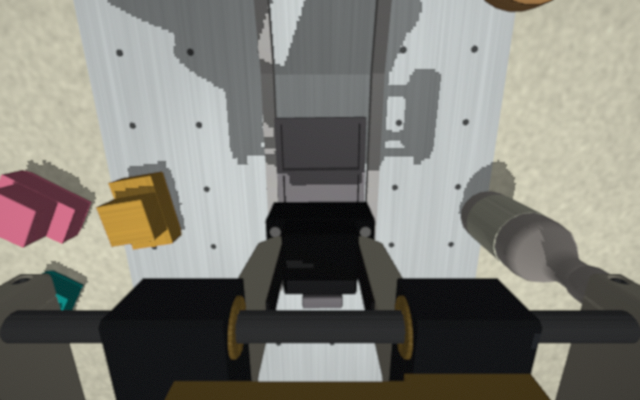

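The held module is aligned with the tray: it spans columns 267–373, and the tray's front spans 278–364, centre 320. Lowering it.

```bash
python3 -m jog '[{"hand":-1,"dx":0.1,"dy":0.1,"dz":2.5,"turn":0},{"hand":-1,"dx":0.1,"dy":0.1,"dz":5,"turn":0},{"hand":-1,"dx":0.1,"dy":0.1,"dz":6.2,"turn":0},{"hand":-1,"dx":0.1,"dy":0.1,"dz":6.8,"turn":0},{"hand":-1,"dx":0.1,"dy":0.1,"dz":7.4,"turn":0},{"hand":-1,"dx":0.1,"dy":0.1,"dz":7.8,"turn":0},{"hand":-1,"dx":0.1,"dy":0.1,"dz":8.2,"turn":0},{"hand":-1,"dx":0.1,"dy":0.1,"dz":8.4,"turn":0},{"hand":-1,"dx":0.1,"dy":0.1,"dz":8.4,"turn":0}]'
```

```text
t: 16.23
position: [0.5897, -0.1828, 0.0426]
ee_rot: [-0.0, 0.71, 0.704, -0.0]
contact_force: [0.5, -0.5, -1.4]
finger_gap: 0.0396
```

```bash
python3 -m jog '[{"hand":0.3,"dx":0.1,"dy":0,"dz":0,"turn":0},{"hand":0.3,"dx":0,"dy":0,"dz":0,"turn":0},{"hand":0.3,"dx":0,"dy":0,"dz":0,"turn":0},{"hand":0.3,"dx":0,"dy":0,"dz":-5,"turn":0},{"hand":0.3,"dx":0,"dy":0,"dz":-10,"turn":0},{"hand":0.5,"dx":5,"dy":-2,"dz":-12,"turn":0},{"hand":0.5,"dx":10,"dy":-4,"dz":-14,"turn":0},{"hand":0.5,"dx":15,"dy":-7,"dz":-14,"turn":0},{"hand":0.5,"dx":20,"dy":-9,"dz":-14,"turn":0},{"hand":0.5,"dx":25,"dy":-11,"dz":-14,"turn":0},{"hand":0.5,"dx":30,"dy":-13,"dz":-14,"turn":0},{"hand":0.5,"dx":35,"dy":-15,"dz":-14,"turn":0}]'; python3 -m jog '[{"hand":0.5,"dx":5,"dy":0,"dz":0,"turn":0},{"hand":0.5,"dx":10,"dy":0,"dz":0,"turn":0},{"hand":0.5,"dx":13,"dy":0,"dz":0,"turn":0},{"hand":0.5,"dx":13,"dy":0,"dz":0,"turn":0},{"hand":0.5,"dx":13,"dy":0,"dz":0,"turn":0}]'
python3 - <<'E'
from h import *
im,C,K=shot("wrist","w4"); print(pose()[1]["joint_positions"].round(2))
cs,m=blobs(im,"black",400)
for c in cs:
    r=cv2.minAreaRect(c); print(np.round(r[0],0),np.round(r[1],0),round(r[2]),ray(r[0],C,K,.05).round(3))
cs,m=blobs(shot("top","t4")[0],"black",60)
C,K=[arm.camera_info("top")[k] for k in("cam_to_world","intrinsics")]
for c in cs:
    r=cv2.minAreaRect(c)
    p=ray(r[0],C,K,.05)[0]
    if .35<p[0]<.66 and abs(p[1])<.4: print("top",np.round(r[0],0),np.round(r[1],0),round(r[2]),p.round(3))
E
```

```text
t: 17.73
position: [0.4417, 0.1698, 0.183]
ee_rot: [0.0, 0.71, 0.704, 0.0]
contact_force: [0.7, 0.7, -0.0]
finger_gap: 0.0695
t: 18.35
position: [0.4434, 0.2976, 0.1826]
ee_rot: [0.0, 0.71, 0.704, -0.0]
contact_force: [-1.1, 0.2, -0.7]
finger_gap: 0.0695
[ 0.5   0.36  1.73 -0.    1.05  0.51]
[461. 222.] [17. 79.] 82 [[0.585 0.262]]
[320. 293.] [212. 639.] 90 [[0.441 0.181]]
[300. 188.] [35. 63.] 14 [[0.423 0.299]]
top [200. 245.] [19. 13.] 16 [0.419 0.288]
top [402. 178.] [18. 17.] 90 [ 0.587 -0.178]
```

View pics/w4.png

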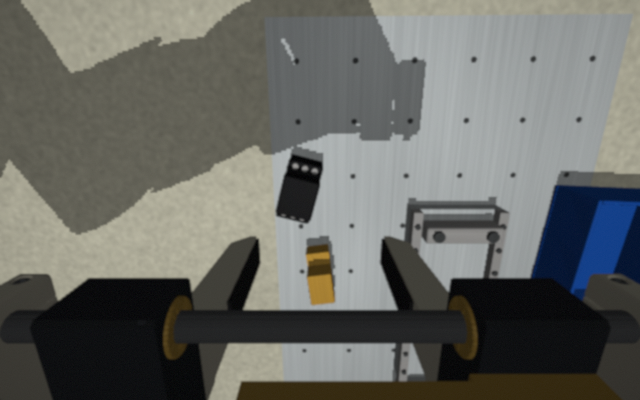

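Module 1 has been knocked ~2 cm, and is now at (300,188) in the view. It is rotated: its long axis runs from (309,152) to (293,220). The spacer near (320,280) is brass.

Run:
```python
from h import *
im,C,K=load("w4")
p=ray((297.5,198.5),C,K,.056)[0]; print(p)
move_to([*p,.015],-13.7)
cs,m=blobs(im,"brass",50)
for c in cs:
    r=cv2.minAreaRect(c);print(r,ray(r[0],C,K,.05))
```

```text
[0.42105338 0.29022476]
shift cm [-0.73 -2.24 16.77] turn 13.191586401129513 now [0.4436 0.2973 0.1827] t 18.45 gap 0.0693 F [0.8 0.6 0.6]
((165.82742309570312, 340.0837707519531), (30.208749771118164, 4.4885640144348145), 85.91438293457031) [[0.26522769 0.12079891]]
((320.804931640625, 288.2438659667969), (30.037378311157227, 24.51580047607422), 83.6598129272461) [[0.44273642 0.18705932]]
((317.8902282714844, 258.01220703125), (14.356100082397461, 23.190624237060547), 83.6598129272461) [[0.43998064 0.22323634]]
```

```bash
python3 -m jog '[{"hand":0.3,"dx":-0.7,"dy":-2.2,"dz":5,"turn":7},{"hand":0.3,"dx":-0.7,"dy":-2.2,"dz":10,"turn":13},{"hand":0.3,"dx":-0.7,"dy":-2.2,"dz":13,"turn":13},{"hand":0.3,"dx":-0.7,"dy":-2.2,"dz":16.7,"turn":13},{"hand":-1,"dx":-0.7,"dy":-2.2,"dz":16.7,"turn":13},{"hand":-1,"dx":-0.7,"dy":-2.2,"dz":16.7,"turn":13},{"hand":-1,"dx":-0.7,"dy":-2.2,"dz":16.7,"turn":13},{"hand":-1,"dx":-0.7,"dy":-2.2,"dz":16.7,"turn":13},{"hand":-1,"dx":-0.7,"dy":-2.2,"dz":16.7,"turn":13},{"hand":-1,"dx":-0.7,"dy":-2.2,"dz":16.7,"turn":13}]'; python3 -m jog '[{"hand":0.2,"dx":0,"dy":0,"dz":0,"turn":0},{"hand":0.2,"dx":0,"dy":0,"dz":0,"turn":0},{"hand":0.2,"dx":0,"dy":0,"dz":0,"turn":0},{"hand":0.2,"dx":0,"dy":0,"dz":-5,"turn":0},{"hand":0.2,"dx":0,"dy":0,"dz":-5,"turn":-10},{"hand":0.2,"dx":0,"dy":0,"dz":-5,"turn":-20},{"hand":0.2,"dx":0,"dy":0,"dz":-5,"turn":-30},{"hand":0.2,"dx":0,"dy":0,"dz":-5,"turn":-40},{"hand":0.2,"dx":0,"dy":0,"dz":-5,"turn":-50},{"hand":0.2,"dx":0,"dy":0,"dz":-5,"turn":-60},{"hand":0.2,"dx":0,"dy":0,"dz":-5,"turn":-70},{"hand":0.2,"dx":0,"dy":0,"dz":-5,"turn":-80}]'; python3 -m jog '[{"hand":0.2,"dx":0,"dy":0,"dz":0,"turn":-10},{"hand":0.2,"dx":0,"dy":0,"dz":0,"turn":-10},{"hand":0.2,"dx":0,"dy":0,"dz":2.8,"turn":-10},{"hand":-1,"dx":0,"dy":0,"dz":2.8,"turn":-10},{"hand":-1,"dx":0,"dy":0,"dz":2.8,"turn":-10},{"hand":-1,"dx":0,"dy":0,"dz":2.8,"turn":-10},{"hand":-1,"dx":0,"dy":0,"dz":2.8,"turn":-10},{"hand":-1,"dx":0,"dy":0,"dz":2.8,"turn":-10},{"hand":-1,"dx":0,"dy":0,"dz":2.8,"turn":-10}]'
python3 - <<'E'
from h import *
move_to([.5898,-.2268,.1],-.5)
E
```

```text
t: 19.7
position: [0.4222, 0.2918, 0.0172]
ee_rot: [0.0, 0.785, 0.619, 0.001]
contact_force: [-0.4, -1.2, 9.4]
finger_gap: 0.036
t: 21.2
position: [0.4213, 0.2915, 0.0656]
ee_rot: [-0.0, 0.2, 0.98, -0.0]
contact_force: [-1.3, -0.1, -0.7]
finger_gap: 0.0557
t: 22.32
position: [0.4217, 0.2916, 0.0382]
ee_rot: [0.0, 0.117, 0.993, 0.0]
contact_force: [-1.3, -1.2, 6.8]
finger_gap: 0.0395
shift cm [-28.42 -46.5   -6.19] turn 77.04074583921607 now [0.4217 0.2916 0.0382] t 22.32 gap 0.0395 F [-1.3 -1.2  6.8]
```

```bash
python3 -m jog '[{"hand":-1,"dx":0,"dy":0,"dz":-4,"turn":0},{"hand":-1,"dx":0,"dy":0,"dz":-8,"turn":0},{"hand":-1,"dx":-3,"dy":-4.5,"dz":-9,"turn":8},{"hand":-1,"dx":-6,"dy":-9.5,"dz":-9,"turn":16},{"hand":-1,"dx":-9,"dy":-14.5,"dz":-9,"turn":24},{"hand":-1,"dx":-12,"dy":-19.5,"dz":-9,"turn":32},{"hand":-1,"dx":-15,"dy":-24.5,"dz":-9,"turn":40},{"hand":-1,"dx":-18,"dy":-29.5,"dz":-9,"turn":48},{"hand":-1,"dx":-21,"dy":-34.5,"dz":-9,"turn":56},{"hand":-1,"dx":-24,"dy":-39,"dz":-9,"turn":64},{"hand":-1,"dx":-27,"dy":-43,"dz":-9,"turn":72},{"hand":-1,"dx":-28.4,"dy":-46.5,"dz":-9,"turn":77}]'; python3 -m jog '[{"hand":-1,"dx":0,"dy":0,"dz":0,"turn":0},{"hand":-1,"dx":0,"dy":0,"dz":0,"turn":0},{"hand":-1,"dx":0,"dy":0,"dz":0,"turn":0}]'
python3 - <<'E'
from h import *
move_to([.5898,-.2268,.042],-.5)
E
```

```text
t: 23.82
position: [0.59, -0.2287, 0.1273]
ee_rot: [0.0, 0.711, 0.703, 0.0]
contact_force: [0.1, 0.1, -1.1]
finger_gap: 0.0397
t: 24.2
position: [0.5894, -0.2257, 0.1277]
ee_rot: [-0.0, 0.709, 0.705, -0.0]
contact_force: [-0.8, -0.5, -1.6]
finger_gap: 0.0395
shift cm [-0.11  0.05  8.57] turn 0.1425902156749288 now [ 0.5894 -0.2257  0.1277] t 24.2 gap 0.0395 F [-0.8 -0.5 -1.6]
```

```bash
python3 -m jog '[{"hand":-1,"dx":-0.1,"dy":0,"dz":2.5,"turn":0},{"hand":-1,"dx":-0.1,"dy":0,"dz":5,"turn":0},{"hand":-1,"dx":-0.1,"dy":0,"dz":6.2,"turn":0},{"hand":-1,"dx":-0.1,"dy":0,"dz":6.8,"turn":0},{"hand":-1,"dx":-0.1,"dy":0,"dz":7.4,"turn":0},{"hand":-1,"dx":-0.1,"dy":0,"dz":7.8,"turn":0},{"hand":-1,"dx":-0.1,"dy":0,"dz":8.2,"turn":0},{"hand":-1,"dx":-0.1,"dy":0,"dz":8.4,"turn":0},{"hand":-1,"dx":-0.1,"dy":0,"dz":8.4,"turn":0}]'
```

```text
t: 25.32
position: [0.5894, -0.2278, 0.0436]
ee_rot: [-0.0, 0.71, 0.704, -0.0]
contact_force: [0.6, -1.3, -1.8]
finger_gap: 0.0403
```

```bash
python3 -m jog '[{"hand":0.2,"dx":0,"dy":0,"dz":0,"turn":0},{"hand":0.2,"dx":0,"dy":0,"dz":0,"turn":0},{"hand":0.2,"dx":0,"dy":0,"dz":0,"turn":0},{"hand":0.2,"dx":0,"dy":0,"dz":-5,"turn":0},{"hand":0.2,"dx":-2,"dy":0,"dz":-10,"turn":0},{"hand":0.2,"dx":-5,"dy":0,"dz":-14,"turn":0},{"hand":-1,"dx":-9,"dy":0,"dz":-16,"turn":0},{"hand":-1,"dx":-9,"dy":0,"dz":-16,"turn":0},{"hand":-1,"dx":-9,"dy":0,"dz":-16,"turn":0},{"hand":-1,"dx":-9,"dy":0,"dz":-16,"turn":0}]'
python3 - <<'E'
from h import *
im,C,K=shot("wrist","w5")
move_to([.589,-.312,.022],-.5)
E
```

```text
t: 26.58
position: [0.5886, -0.3167, 0.2028]
ee_rot: [-0.001, 0.71, 0.705, -0.0]
contact_force: [0.1, 0.4, -0.4]
finger_gap: 0.0202
shift cm [ 0.46  0.04 18.09] turn 0.10811839922855881 now [ 0.5887 -0.3168  0.2029] t 26.62 gap 0.0161 F [-0.8  0.1  0.4]
```

View pics/w5.png

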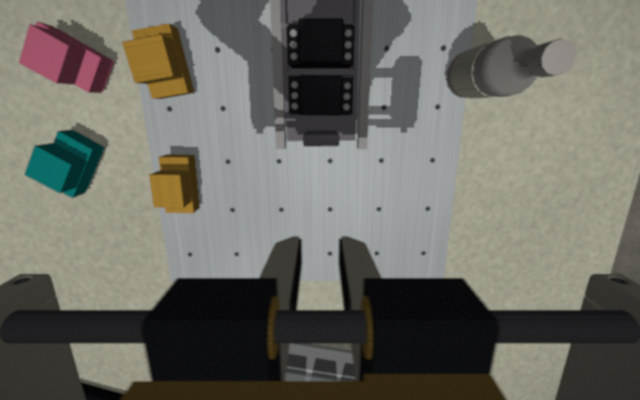

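Both modules are in the rear and middle pockets, at (320,95) and (320,42). The tray is square with its handle at (321,138). Now I push, fingers shut, behind the handle.

```bash
python3 -m jog '[{"hand":-1,"dx":0,"dy":0.1,"dz":5,"turn":0},{"hand":-1,"dx":0,"dy":0.1,"dz":10,"turn":0},{"hand":-1,"dx":0,"dy":0.1,"dz":15,"turn":0},{"hand":-1,"dx":0,"dy":0.1,"dz":18,"turn":0},{"hand":-1,"dx":1,"dy":0.1,"dz":18,"turn":0},{"hand":-1,"dx":2,"dy":0.1,"dz":18,"turn":0},{"hand":-1,"dx":3,"dy":0.1,"dz":18,"turn":0},{"hand":-1,"dx":4,"dy":0.1,"dz":18,"turn":0},{"hand":-1,"dx":5,"dy":0.1,"dz":18,"turn":0},{"hand":-1,"dx":6,"dy":0.1,"dz":18,"turn":0},{"hand":-1,"dx":7,"dy":0.1,"dz":18,"turn":0},{"hand":-1,"dx":8,"dy":0.1,"dz":18,"turn":0}]'; python3 -m jog '[{"hand":-1,"dx":1.2,"dy":0,"dz":0,"turn":0},{"hand":-1,"dx":2.4,"dy":0,"dz":0,"turn":0},{"hand":-1,"dx":3.6,"dy":0,"dz":0,"turn":0},{"hand":-1,"dx":4.8,"dy":0,"dz":0,"turn":0},{"hand":-1,"dx":6,"dy":0,"dz":0,"turn":0},{"hand":-1,"dx":7.2,"dy":0,"dz":0,"turn":0},{"hand":-1,"dx":8.4,"dy":0,"dz":0,"turn":0}]'
```

```text
t: 28.12
position: [0.5914, -0.2387, 0.0253]
ee_rot: [0.002, 0.71, 0.704, 0.0]
contact_force: [-0.1, -7.1, 3.1]
finger_gap: 0.0003
t: 29.0
position: [0.5915, -0.1538, 0.0246]
ee_rot: [0.001, 0.71, 0.704, 0.0]
contact_force: [-0.2, -5.5, -1.3]
finger_gap: 0.0002
```

```bash
python3 -m jog '[{"hand":-1,"dx":1.2,"dy":0,"dz":0,"turn":0},{"hand":-1,"dx":2.4,"dy":0,"dz":0,"turn":0},{"hand":-1,"dx":3.6,"dy":0,"dz":0,"turn":0},{"hand":-1,"dx":4.8,"dy":0,"dz":0,"turn":0},{"hand":-1,"dx":6,"dy":0,"dz":-0.1,"turn":0},{"hand":-1,"dx":7,"dy":0,"dz":-0.4,"turn":0},{"hand":-1,"dx":8,"dy":0,"dz":-0.6,"turn":0},{"hand":-1,"dx":9,"dy":0,"dz":-0.9,"turn":0},{"hand":-1,"dx":10,"dy":0,"dz":-1.1,"turn":0},{"hand":-1,"dx":11,"dy":0,"dz":-1.4,"turn":0},{"hand":-1,"dx":12,"dy":0,"dz":-1.6,"turn":0},{"hand":-1,"dx":12,"dy":0,"dz":-1.6,"turn":0}]'
python3 - <<'E'
from h import *
im,C,K=shot("scene","s6")
cv2.imwrite("pics/s6c.png",cv2.resize(im[130:340,230:430],(600,630))[:600])
E
```

```text
t: 30.5
position: [0.5931, -0.0339, 0.0415]
ee_rot: [0.001, 0.71, 0.704, 0.001]
contact_force: [-0.5, -0.2, 0.1]
finger_gap: 0.0006
```

View pics/s6c.png

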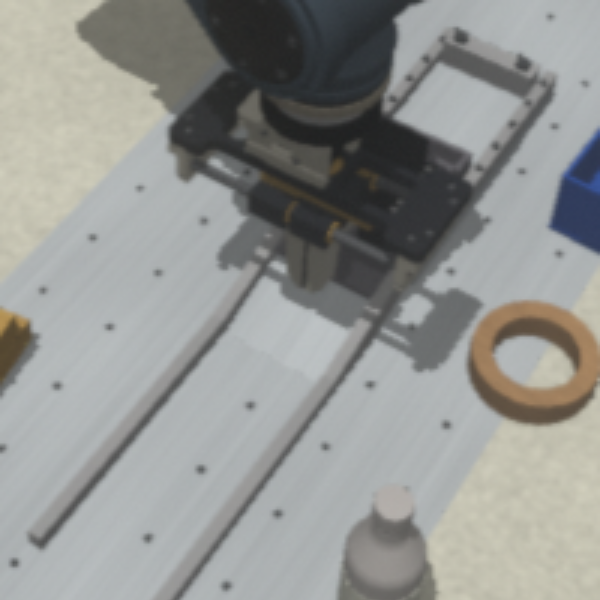

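The tray is on the ramp, the pusher is square behind the handle, and the bystanders are clear. On over the lip slowly.

```bash
python3 -m jog '[{"hand":-1,"dx":1,"dy":0,"dz":-0.2,"turn":0},{"hand":-1,"dx":2,"dy":0,"dz":-0.4,"turn":0},{"hand":-1,"dx":3,"dy":0,"dz":-0.5,"turn":0},{"hand":-1,"dx":3.8,"dy":0,"dz":-0.5,"turn":0},{"hand":-1,"dx":4.4,"dy":0,"dz":-0.5,"turn":0},{"hand":-1,"dx":4.8,"dy":0,"dz":-0.5,"turn":0},{"hand":-1,"dx":5.2,"dy":0,"dz":-0.5,"turn":0},{"hand":-1,"dx":5.2,"dy":0,"dz":-0.5,"turn":0}]'
python3 - <<'E'
from h import *
im,C,K=shot("wrist","w7")
g=cv2.cvtColor(im,cv2.COLOR_BGR2GRAY)
cv2.imwrite("pics/w7c.png",im[0:330,180:460])
E
```

```text
t: 31.55
position: [0.5925, 0.0185, 0.0447]
ee_rot: [-0.0, 0.71, 0.704, 0.0]
contact_force: [0.0, -0.2, 0.3]
finger_gap: 0.0006
```

View pics/w7c.png

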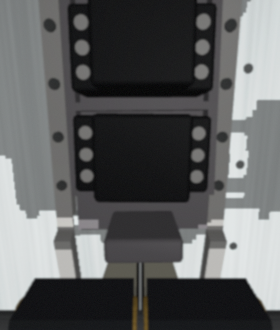

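```bash
cat > m.py <<'E'
from h import *
im,C,K=shot("wrist")
g=cv2.cvtColor(im,cv2.COLOR_BGR2GRAY).astype(int)
print(pose()[1]["position"].round(4),g[190:275:1,318:322].mean(1).round().astype(int).tolist())
for r in (240,250): print(r,g[r,270:375].tolist())
E
python3 m.py; python3 -m jog '[{"hand":-1,"dx":0.2,"dy":0,"dz":0,"turn":0},{"hand":-1,"dx":0.4,"dy":0,"dz":0,"turn":0},{"hand":-1,"dx":0.4,"dy":0,"dz":0,"turn":0}]'; python3 m.py; python3 -m jog '[{"hand":-1,"dx":0.1,"dy":0,"dz":0,"turn":0},{"hand":-1,"dx":0.3,"dy":0,"dz":0,"turn":0},{"hand":-1,"dx":0.3,"dy":0,"dz":0,"turn":0}]'; python3 m.py
```

```text
[0.5925 0.0183 0.0448] [20, 19, 18, 19, 19, 18, 18, 18, 19, 18, 20, 34, 56, 72, 76, 77, 76, 76, 75, 74, 68, 56, 48, 48, 48, 47, 48, 48, 48, 49, 48, 49, 48, 49, 48, 48, 48, 48, 47, 48, 48, 48, 48, 48, 48, 48, 48, 50, 55, 62, 68, 71, 74, 76, 76, 75, 75, 74, 74, 74, 73, 72, 72, 72, 71, 72, 72, 72, 70, 71, 70, 69, 74, 81, 84, 84, 84, 84, 84, 84, 84, 84, 84, 84, 84]
240 [218, 219, 221, 223, 224, 224, 223, 221, 219, 208, 178, 148, 133, 114, 86, 66, 62, 64, 64, 65, 65, 66, 64, 65, 66, 66, 66, 65, 65, 66, 66, 66, 67, 66, 66, 66, 66, 66, 66, 67, 66, 66, 67, 66, 66, 67, 67, 68, 68, 67, 67, 68, 68, 68, 68, 68, 66, 67, 67, 67, 67, 68, 68, 67, 67, 67, 68, 68, 68, 67, 67, 68, 67, 69, 68, 69, 69, 68, 69, 68, 69, 68, 68, 70, 69, 68, 69, 69, 68, 68, 67, 73, 92, 113, 122, 124, 125, 127, 126, 125, 127, 150, 190, 215, 220]
250 [214, 217, 218, 220, 222, 224, 223, 222, 220, 219, 219, 220, 210, 174, 119, 78, 68, 71, 72, 72, 71, 73, 74, 72, 73, 73, 73, 72, 72, 73, 72, 73, 72, 72, 72, 73, 73, 73, 73, 71, 74, 72, 74, 73, 72, 73, 74, 73, 72, 73, 73, 74, 73, 72, 74, 73, 74, 73, 74, 75, 74, 73, 74, 75, 75, 74, 7
[... 2264 characters left out ...]
3, 64, 64, 63, 64, 63, 63, 64, 63, 63, 64, 63, 64, 63, 64, 64, 65, 64, 64, 64, 64, 64, 64, 64, 64, 65, 64, 65, 63, 64, 64, 65, 65, 64, 64, 64, 64, 65, 64, 64, 64, 65, 65, 64, 65, 78, 101, 119, 125, 126, 125, 127, 127, 127, 127, 125, 126, 126, 129]
250 [217, 219, 221, 222, 224, 224, 224, 223, 221, 219, 220, 221, 211, 175, 120, 78, 69, 71, 72, 73, 72, 73, 74, 73, 74, 73, 73, 74, 74, 73, 74, 72, 74, 74, 73, 74, 74, 73, 73, 73, 73, 72, 73, 73, 72, 73, 73, 73, 74, 74, 73, 75, 74, 74, 74, 74, 74, 75, 75, 75, 73, 74, 74, 74, 75, 75, 74, 76, 75, 74, 75, 76, 76, 76, 75, 77, 76, 76, 75, 76, 76, 76, 77, 76, 76, 77, 76, 77, 77, 75, 74, 91, 141, 191, 216, 221, 221, 221, 222, 221, 221, 222, 221, 221, 221]
```

```bash
cat > m.py <<'E'
from h import *
im,C,K=shot("wrist")
g=cv2.cvtColor(im,cv2.COLOR_BGR2GRAY).astype(float)
def cross(v,t): i=np.where(np.diff(np.sign(v-t))!=0)[0]; return [round(float(k+(t-v[k])/(v[k+1]-v[k])),1) for k in i]
print(pose()[1]["position"].round(4),"edge",cross(g[190:275,318:322].mean(1),62), "w",[np.add(cross(g[r,270:375],145),270) for r in(250,256)])
T=cross(g[190:275,318:322].mean(1),62)
print([ (z,ray((320,190+T[-1]),C,K,z).round(4).tolist()) for z in(.072,.082)])
E
python3 m.py; python3 -m jog '[{"hand":-1,"dx":0.1,"dy":0,"dz":0,"turn":0},{"hand":-1,"dx":0.2,"dy":0,"dz":0,"turn":0},{"hand":-1,"dx":0.2,"dy":0,"dz":0,"turn":0}]'; python3 m.py; python3 -m jog '[{"hand":-1,"dx":0.1,"dy":0,"dz":0,"turn":0},{"hand":-1,"dx":0.2,"dy":0,"dz":0,"turn":0},{"hand":-1,"dx":0.2,"dy":0,"dz":0,"turn":0}]'; python3 m.py
```

```text
[0.5924 0.0254 0.0446] edge [13.2, 20.9, 49.7] w [array([283.5, 362.1]), array([283.6, 361.8])]
[(0.072, [[0.5921, 0.044]]), (0.082, [[0.5921, 0.0485]])]
t: 32.92
position: [0.5924, 0.0272, 0.0446]
ee_rot: [-0.0, 0.71, 0.704, -0.0]
contact_force: [0.1, -2.3, -1.9]
finger_gap: 0.0005
[0.5924 0.0272 0.0446] edge [13.7, 14.3, 45.7] w [array([285.4, 358.4]), array([287.2, 356.4])]
[(0.072, [[0.5922, 0.0479]]), (0.082, [[0.5922, 0.0522]])]
t: 33.35
position: [0.5925, 0.0293, 0.0446]
ee_rot: [-0.0, 0.71, 0.704, 0.0]
contact_force: [-1.2, -2.6, -0.9]
finger_gap: 0.0002
[0.5925 0.0293 0.0446] edge [13.9, 14.2, 45.8] w [array([285.4, 358.4]), array([287.3, 356.4])]
[(0.072, [[0.5922, 0.0499]]), (0.082, [[0.5922, 0.0543]])]
```

The handle's apparent width fell from 78.6 to 73 px between 0.0254 and 0.0272, so the tail dropped. The last step then pushed the tray ~2 mm further on. I grip the handle and draw it back onto the lip.

```bash
python3 -m jog '[{"hand":-1,"dx":-0.5,"dy":0,"dz":0,"turn":0},{"hand":-1,"dx":-0.5,"dy":0,"dz":-4,"turn":0},{"hand":0.1,"dx":-0.5,"dy":0,"dz":-7,"turn":0},{"hand":0.1,"dx":1.3,"dy":0,"dz":-7,"turn":0},{"hand":0.1,"dx":1.3,"dy":0,"dz":-7,"turn":0},{"hand":0.1,"dx":1.3,"dy":0,"dz":-7,"turn":0},{"hand":0.1,"dx":1.3,"dy":0,"dz":-7,"turn":0},{"hand":0.1,"dx":1.3,"dy":0,"dz":-3,"turn":0},{"hand":0.1,"dx":1.3,"dy":0,"dz":0,"turn":0},{"hand":-1,"dx":1.3,"dy":0,"dz":0,"turn":0},{"hand":-1,"dx":1.3,"dy":0,"dz":0,"turn":0},{"hand":-1,"dx":1.3,"dy":0,"dz":0,"turn":0}]'; python3 -m jog '[{"hand":-1,"dx":0,"dy":0,"dz":0,"turn":0},{"hand":-1,"dx":-0.1,"dy":0,"dz":0,"turn":0},{"hand":-1,"dx":-0.2,"dy":0,"dz":0,"turn":0},{"hand":-1,"dx":-0.2,"dy":0,"dz":0,"turn":0}]';python3 -m jog '[{"hand":-1,"dx":-0.1,"dy":0,"dz":0,"turn":0},{"hand":-1,"dx":-0.1,"dy":0,"dz":0,"turn":0},{"hand":-1,"dx":-0.1,"dy":0,"dz":0,"turn":0}]'
```

```text
t: 34.9
position: [0.5931, 0.0421, 0.0457]
ee_rot: [0.001, 0.71, 0.704, 0.0]
contact_force: [1.0, -0.2, -3.8]
finger_gap: 0.0362
t: 35.4
position: [0.5931, 0.0409, 0.0455]
ee_rot: [0.0, 0.71, 0.704, 0.001]
contact_force: [0.2, 5.5, 4.8]
finger_gap: 0.0361
t: 35.78
position: [0.5931, 0.04, 0.0455]
ee_rot: [0.0, 0.71, 0.704, 0.001]
contact_force: [-0.2, 5.6, 4.1]
finger_gap: 0.0357
```

```bash
python3 -m jog '[{"hand":-1,"dx":-0.1,"dy":0,"dz":0,"turn":0},{"hand":-1,"dx":-0.1,"dy":0,"dz":0,"turn":0},{"hand":-1,"dx":-0.1,"dy":0,"dz":0,"turn":0}]';python3 -m jog '[{"hand":-1,"dx":-0.1,"dy":0,"dz":0,"turn":0},{"hand":-1,"dx":-0.1,"dy":0,"dz":0,"turn":0},{"hand":-1,"dx":-0.1,"dy":0,"dz":0,"turn":0}]';python3 -m jog '[{"hand":-1,"dx":-0.1,"dy":0,"dz":0,"turn":0},{"hand":-1,"dx":-0.1,"dy":0,"dz":0,"turn":0},{"hand":-1,"dx":-0.1,"dy":0,"dz":0,"turn":0}]'
```

```text
t: 36.15
position: [0.5931, 0.039, 0.0455]
ee_rot: [0.0, 0.71, 0.704, 0.001]
contact_force: [0.2, 6.3, 4.7]
finger_gap: 0.0358
t: 36.52
position: [0.5931, 0.038, 0.0455]
ee_rot: [0.0, 0.71, 0.704, 0.001]
contact_force: [-0.4, 5.8, 4.5]
finger_gap: 0.036
t: 36.9
position: [0.5931, 0.0374, 0.0455]
ee_rot: [-0.0, 0.71, 0.704, 0.001]
contact_force: [-0.1, 8.5, 4.0]
finger_gap: 0.036
```

```bash
python3 -m jog '[{"hand":-1,"dx":-0.1,"dy":0,"dz":0,"turn":0},{"hand":-1,"dx":-0.1,"dy":0,"dz":0,"turn":0},{"hand":-1,"dx":-0.1,"dy":0,"dz":0,"turn":0}]';python3 -m jog '[{"hand":-1,"dx":-0.1,"dy":0,"dz":0,"turn":0},{"hand":-1,"dx":-0.1,"dy":0,"dz":0,"turn":0},{"hand":-1,"dx":-0.1,"dy":0,"dz":0,"turn":0}]'
```

```text
t: 37.28
position: [0.593, 0.0372, 0.0455]
ee_rot: [-0.0, 0.71, 0.704, 0.002]
contact_force: [0.6, 14.1, 3.8]
finger_gap: 0.0358
t: 37.65
position: [0.593, 0.037, 0.0455]
ee_rot: [-0.001, 0.71, 0.704, 0.002]
contact_force: [-0.0, 19.2, 3.8]
finger_gap: 0.036
```

The tray is hard on the lip (force climbs to 19 N while it stays at 0.037). Releasing it and looking at the gap from above.

```bash
python3 -m jog '[{"hand":-1,"dx":0.3,"dy":0,"dz":0,"turn":0},{"hand":0.1,"dx":0.3,"dy":0,"dz":0,"turn":0},{"hand":0.1,"dx":0.3,"dy":0,"dz":0,"turn":0},{"hand":0.1,"dx":0.3,"dy":0,"dz":0,"turn":0},{"hand":0.1,"dx":0.3,"dy":0,"dz":-5,"turn":0},{"hand":0.1,"dx":0.3,"dy":0,"dz":-10,"turn":0},{"hand":0.1,"dx":4,"dy":0,"dz":-14.5,"turn":0},{"hand":0.1,"dx":9,"dy":0,"dz":-14.5,"turn":0},{"hand":0.1,"dx":14,"dy":0,"dz":-14.5,"turn":0},{"hand":0.1,"dx":17.7,"dy":0,"dz":-14.5,"turn":0},{"hand":0.1,"dx":17.7,"dy":0,"dz":-14.5,"turn":0},{"hand":0.1,"dx":17.7,"dy":0,"dz":-14.5,"turn":0}]'
python3 - <<'E'
from h import *
im,C,K=shot("wrist","w8"); 
cv2.imwrite("pics/w8c.png",cv2.resize(im[100:300,250:400],(600,800),interpolation=cv2.INTER_CUBIC)[:600])
E
```

```text
t: 39.15
position: [0.5938, 0.2105, 0.1894]
ee_rot: [-0.0, 0.71, 0.704, -0.0]
contact_force: [-0.9, -0.3, 0.2]
finger_gap: 0.0513
```

View pics/w8c.png

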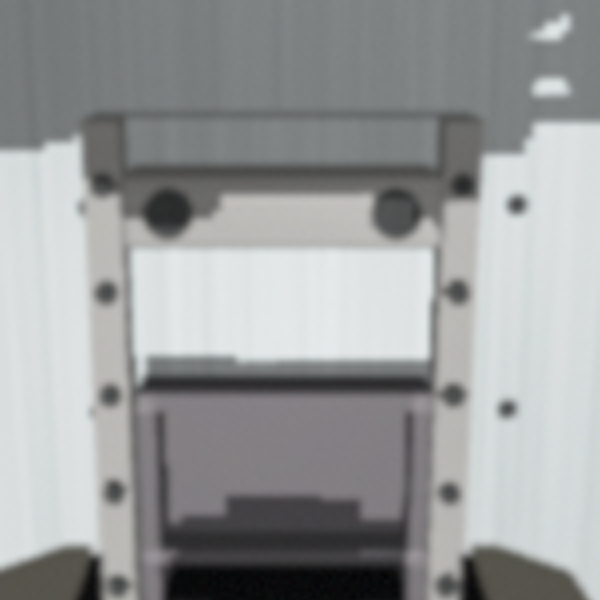

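Crop: the stop's tray-side top edge is at row 246, or image row 161. The tray's front top edge is at row 390, or image row 197. The bars are centred at column ~321.

Run:
```python
from h import *
im,C,K=load("w8")
s=ray((320,100+246/4-.4),C,K,.044)[0]; f=ray((320,100+390/4-.4),C,K,.036)[0]
print(s,f,s-f)
print("bars",ray([(250+128/4,162),(250+438/4,162)],C,K,.03).mean(0), "tray",ray([(250+137/4,198),(250+435/4,198)],C,K,.036).mean(0))
print("barend",ray((320,100+113/4),C,K,.03))
im,C,K=load("w5")
cs,m=blobs(im,"brass",100)
for c in cs:
    r=cv2.minAreaRect(c); print(np.round(r[0]),np.round(r[1]),round(r[2],1),ray(r[0],C,K,.052).round(4))
m=cv2.inRange(cv2.cvtColor(im,cv2.COLOR_BGR2HSV),(10,90,30),(28,255,255))
for y,x0,x1 in((60,115,200),(183,140,210)):print(y,m[y,x0:x1].nonzero()[0][[0,-1]]+x0)
# fresh view of spacers from the top camera
im,C,K=shot("top","t9"); cs,m=blobs(im,"brass",30)
for c in cs:
    r=cv2.minAreaRect(c); print("top",np.round(r[0]),np.round(r[1]),round(r[2],1),ray(r[0],C,K,.045).round(4))
```

```text
[0.5934887  0.23596868] [0.59313238 0.19632127] [0.00035632 0.03964741]
bars [0.59421962 0.23251908] tray [0.59469796 0.19531824]
barend [[0.59375051 0.26678545]]
[172. 192.] [39. 44.] 90.0 [[ 0.4339 -0.3237]]
[174. 162.] [15. 30.] 90.0 [[ 0.4404 -0.2923]]
[154.  63.] [75. 51.] 74.6 [[ 0.4353 -0.1992]]
60 [128 185]
183 [151 196]
top [450. 247.] [10.  5.] 90.0 [[ 0.4267 -0.2907]]
top [464. 247.] [12. 17.] 90.0 [[ 0.4274 -0.3233]]
top [397. 247.] [14.  5.] 78.7 [[ 0.4232 -0.1655]]
top [411. 245.] [14. 18.] 81.9 [[ 0.4292 -0.1981]]
top [256. 236.] [8. 7.] 90.0 [[0.4426 0.1627]]
```

The gap measures 39.6 mm, so the 38 mm spacer (c) fits. The brass candidates are at (154,63), (172,185) in w5, and the one at world (0.44, 0.19). The first is the thickest. The pink and turquoise ones are excluded by colour. I go above it and check.

```bash
python3 -m jog '[{"hand":0.3,"dx":-4,"dy":-2,"dz":0,"turn":0},{"hand":0.3,"dx":-9,"dy":-4,"dz":0,"turn":0},{"hand":0.3,"dx":-14,"dy":-6,"dz":0,"turn":0},{"hand":0.3,"dx":-19,"dy":-8,"dz":0,"turn":0},{"hand":0.3,"dx":-24,"dy":-10,"dz":0,"turn":0},{"hand":0.3,"dx":-29,"dy":-12,"dz":0,"turn":0},{"hand":0.3,"dx":-34,"dy":-14,"dz":0,"turn":0},{"hand":0.3,"dx":-38,"dy":-16,"dz":0,"turn":0},{"hand":0.3,"dx":-40,"dy":-16.4,"dz":0,"turn":0},{"hand":0.3,"dx":-40,"dy":-16.4,"dz":0,"turn":0},{"hand":0.3,"dx":-40,"dy":-16.4,"dz":0,"turn":0}]'
python3 - <<'E'
from h import *
im,C,K=shot("wrist","w10"); 
cs,m=blobs(im,"brass",80)
for c in cs:
    r=cv2.minAreaRect(c); print(np.round(r[0],1),np.round(r[1]),round(r[2],1),ray(r[0],C,K,.052).round(4))
cv2.imwrite("pics/w10c.png",cv2.resize(im[130:280,240:400],(640,600),interpolation=cv2.INTER_CUBIC))
E
```

```text
t: 40.62
position: [0.4267, -0.1873, 0.1897]
ee_rot: [-0.0, 0.71, 0.704, 0.0]
contact_force: [1.4, 0.1, 1.2]
finger_gap: 0.0603
[322.5 300. ] [20. 27.] 90.0 [[ 0.4278 -0.316 ]]
[323. 274.] [12. 26.] 90.0 [[ 0.4285 -0.2834]]
[323.7 197.1] [41. 38.] 80.5 [[ 0.4298 -0.1968]]
[319.4 166.4] [15. 36.] 80.5 [[ 0.4258 -0.1655]]
```

View pics/w10c.png

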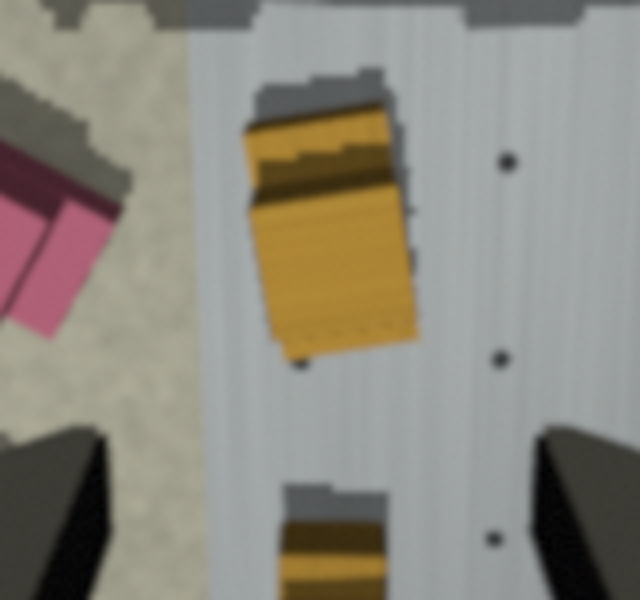

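The crop shows the thick brass block, tab ≈37 px wide and tilted 8.5°, with its tab centre at image (323,196). It is the 38 mm one. The pink look-alike lies left, 53 px away.

Run:
```python
from h import *
im,C,K=load("w10")
p=ray((323.1,195.6),C,K,.052)[0]; print(p)
move_to([*p,.016],8.2)
```

```text
[ 0.42919383 -0.1951805 ]
shift cm [-0.82  0.25 17.36] turn -8.634467556304742 now [ 0.4268 -0.187   0.1896] t 40.67 gap 0.0607 F [0.5 0.1 0.1]
```

```bash
python3 -m jog '[{"hand":0.15,"dx":-0.8,"dy":0.2,"dz":5,"turn":-8.5},{"hand":0.15,"dx":-0.8,"dy":0.2,"dz":10,"turn":-8.5},{"hand":0.15,"dx":-0.8,"dy":0.2,"dz":14,"turn":-8.5},{"hand":0.15,"dx":-0.8,"dy":0.2,"dz":17.3,"turn":-8.5},{"hand":-1,"dx":-0.8,"dy":0.2,"dz":17.3,"turn":-8.5},{"hand":-1,"dx":-0.8,"dy":0.2,"dz":17.3,"turn":-8.5},{"hand":-1,"dx":-0.8,"dy":0.2,"dz":17.3,"turn":-8.5},{"hand":-1,"dx":-0.8,"dy":0.2,"dz":17.3,"turn":-8.5}]'; python3 -m jog '[{"hand":0.1,"dx":0,"dy":0,"dz":0,"turn":0},{"hand":0.1,"dx":0,"dy":0,"dz":0,"turn":0},{"hand":0.1,"dx":0,"dy":0,"dz":0,"turn":0},{"hand":0.1,"dx":0,"dy":0,"dz":-5,"turn":0},{"hand":0.1,"dx":0,"dy":0,"dz":-5,"turn":10},{"hand":0.1,"dx":0,"dy":0,"dz":-5,"turn":20},{"hand":0.1,"dx":0,"dy":0,"dz":-5,"turn":30},{"hand":0.1,"dx":0,"dy":0,"dz":-5,"turn":40},{"hand":0.1,"dx":0,"dy":0,"dz":-5,"turn":50},{"hand":0.1,"dx":0,"dy":0,"dz":-5,"turn":60},{"hand":0.1,"dx":0,"dy":0,"dz":-5,"turn":70},{"hand":0.1,"dx":0,"dy":0,"dz":-5,"turn":80}]'; python3 -m jog '[{"hand":0.1,"dx":0,"dy":0,"dz":0,"turn":10},{"hand":0.1,"dx":0,"dy":0,"dz":0,"turn":10},{"hand":0.1,"dx":0,"dy":0,"dz":3.4,"turn":10},{"hand":-1,"dx":0,"dy":0,"dz":3.4,"turn":10},{"hand":-1,"dx":0,"dy":0,"dz":3.4,"turn":10},{"hand":-1,"dx":0,"dy":0,"dz":3.4,"turn":10},{"hand":-1,"dx":0,"dy":0,"dz":3.4,"turn":10},{"hand":-1,"dx":0,"dy":0,"dz":3.4,"turn":10}]'
python3 - <<'E'
from h import *
move_to([.594,.2157,.14],-.5)
E
```

```text
t: 41.68
position: [0.4292, -0.1958, 0.0176]
ee_rot: [0.001, 0.656, 0.755, 0.0]
contact_force: [-0.8, 1.1, 6.3]
finger_gap: 0.038
t: 43.18
position: [0.4286, -0.1955, 0.0666]
ee_rot: [-0.0, 0.988, 0.154, -0.0]
contact_force: [-0.4, 0.4, -0.5]
finger_gap: 0.0511
t: 44.18
position: [0.429, -0.1957, 0.0332]
ee_rot: [0.0, 0.998, 0.07, 0.0]
contact_force: [-0.6, 1.1, 6.6]
finger_gap: 0.0359
shift cm [ 22.12 -38.41 -10.68] turn -81.43369505234232 now [ 0.429  -0.1957  0.0332] t 44.17 gap 0.0359 F [-0.6  1.1  6.6]
```

```bash
python3 -m jog '[{"hand":-1,"dx":0,"dy":0,"dz":-4,"turn":0},{"hand":-1,"dx":0,"dy":0,"dz":-9,"turn":0},{"hand":-1,"dx":2,"dy":-3,"dz":-12,"turn":-8},{"hand":-1,"dx":4.5,"dy":-7.5,"dz":-12,"turn":-16},{"hand":-1,"dx":7,"dy":-12,"dz":-12,"turn":-24},{"hand":-1,"dx":9.5,"dy":-16.5,"dz":-12,"turn":-32},{"hand":-1,"dx":12,"dy":-21,"dz":-12,"turn":-40},{"hand":-1,"dx":14.5,"dy":-25.5,"dz":-12,"turn":-48},{"hand":-1,"dx":17,"dy":-30,"dz":-12,"turn":-56},{"hand":-1,"dx":19.5,"dy":-34,"dz":-12,"turn":-64},{"hand":-1,"dx":22.1,"dy":-38.4,"dz":-12,"turn":-72},{"hand":-1,"dx":22.1,"dy":-38.4,"dz":-12,"turn":-81.5}]'; python3 -m jog '[{"hand":-1,"dx":0,"dy":0,"dz":0,"turn":0},{"hand":-1,"dx":0,"dy":0,"dz":0,"turn":0},{"hand":-1,"dx":0,"dy":0,"dz":0,"turn":0}]'
python3 - <<'E'
from h import *
move_to([.594,.2157,.052],-.5)
im,C,K=shot("wrist","w11")
E
```

```text
t: 45.68
position: [0.5941, 0.2185, 0.1521]
ee_rot: [-0.0, 0.707, 0.707, 0.0]
contact_force: [-0.2, -1.1, -0.9]
finger_gap: 0.0357
t: 46.05
position: [0.5937, 0.2151, 0.1528]
ee_rot: [-0.0, 0.711, 0.703, -0.0]
contact_force: [0.0, 0.9, -1.4]
finger_gap: 0.0357
shift cm [ 0.06  0.03 10.08] turn -0.10547483795001256 now [0.5937 0.2151 0.1528] t 46.05 gap 0.0357 F [ 0.   0.9 -1.4]
```

```bash
python3 -m jog '[{"hand":-1,"dx":0.1,"dy":0,"dz":3,"turn":0},{"hand":-1,"dx":0.1,"dy":0,"dz":6,"turn":0},{"hand":-1,"dx":0.1,"dy":0,"dz":7,"turn":0},{"hand":-1,"dx":0.1,"dy":0,"dz":7.5,"turn":0},{"hand":-1,"dx":0.1,"dy":0,"dz":8,"turn":0},{"hand":-1,"dx":0.1,"dy":0,"dz":8,"turn":0}]';python3 -m jog '[{"hand":-1,"dx":0,"dy":0,"dz":0.3,"turn":0},{"hand":-1,"dx":0,"dy":0,"dz":0.6,"turn":0},{"hand":-1,"dx":0,"dy":0,"dz":0.9,"turn":0},{"hand":-1,"dx":0,"dy":0,"dz":0.9,"turn":0}]'
```

```text
t: 46.85
position: [0.5939, 0.2167, 0.073]
ee_rot: [0.0, 0.71, 0.704, 0.0]
contact_force: [-0.0, 0.7, -2.3]
finger_gap: 0.036
t: 47.35
position: [0.5935, 0.2165, 0.0632]
ee_rot: [-0.0, 0.71, 0.704, -0.0]
contact_force: [0.5, -1.1, -3.0]
finger_gap: 0.0359
```

```bash
python3 -m jog '[{"hand":-1,"dx":0,"dy":0,"dz":0.3,"turn":0},{"hand":-1,"dx":0,"dy":0,"dz":0.6,"turn":0},{"hand":-1,"dx":0,"dy":0,"dz":0.9,"turn":0},{"hand":-1,"dx":0,"dy":0,"dz":1.1,"turn":0},{"hand":-1,"dx":0,"dy":0,"dz":1.1,"turn":0}]'
```

```text
t: 47.98
position: [0.5937, 0.2166, 0.0523]
ee_rot: [-0.0, 0.71, 0.704, -0.0]
contact_force: [1.2, -2.4, -3.0]
finger_gap: 0.0355
```

It slid down freely to ~1 mm above the floor. Releasing and checking.

```bash
python3 -m jog '[{"hand":0.1,"dx":0,"dy":0,"dz":0.1,"turn":0},{"hand":0.1,"dx":0,"dy":0,"dz":0.1,"turn":0},{"hand":0.1,"dx":0,"dy":0,"dz":0,"turn":0},{"hand":0.1,"dx":0,"dy":0,"dz":0,"turn":0},{"hand":0.1,"dx":0,"dy":0,"dz":-5,"turn":0},{"hand":0.1,"dx":0,"dy":0,"dz":-10,"turn":0},{"hand":0.1,"dx":-3,"dy":0,"dz":-14,"turn":0},{"hand":0.1,"dx":-7,"dy":0,"dz":-17,"turn":0},{"hand":0.1,"dx":-10,"dy":0,"dz":-17,"turn":0},{"hand":0.1,"dx":-10,"dy":0,"dz":-17,"turn":0},{"hand":0.1,"dx":-10,"dy":0,"dz":-17,"turn":0}]'
python3 - <<'E'
from h import *
im,C,K=shot("wrist","w12")
cs,m=blobs(im,"brass",60)
for c in cs:
    r=cv2.minAreaRect(c); print(np.round(r[0],1),np.round(r[1]),round(r[2],1),ray(r[0],C,K,.070).round(4))
cv2.imwrite("pics/w12c.png",cv2.resize(im[0:300,180:460],(560,600),interpolation=cv2.INTER_CUBIC))
im,C,K=shot("top","t12"); cs,m=blobs(im,"brass",20)
for c in cs:
    r=cv2.minAreaRect(c); print("top",np.round(r[0]),ray(r[0],C,K,.045).round(4))
E
```

```text
t: 49.35
position: [0.5928, 0.1172, 0.2224]
ee_rot: [-0.0, 0.71, 0.704, -0.0]
contact_force: [-0.5, 0.4, -1.4]
finger_gap: 0.0509
[432.8 333. ] [50.  7.] 88.8 [[ 0.7267 -0.0686]]
[207.6 331.9] [ 9. 52.] 2.4 [[ 0.4551 -0.065 ]]
[442. 248.] [60. 70.] 90.0 [[0.7261 0.0438]]
[181.2 114.8] [62. 39.] 76.9 [[0.4578 0.1882]]
[320.   82.5] [41. 62.] 90.0 [[0.5931 0.2165]]
top [450. 247.] [[ 0.4267 -0.2907]]
top [464. 248.] [[ 0.4263 -0.3233]]
top [321. 116.] [[0.739  0.0167]]
```

View pics/w12c.png

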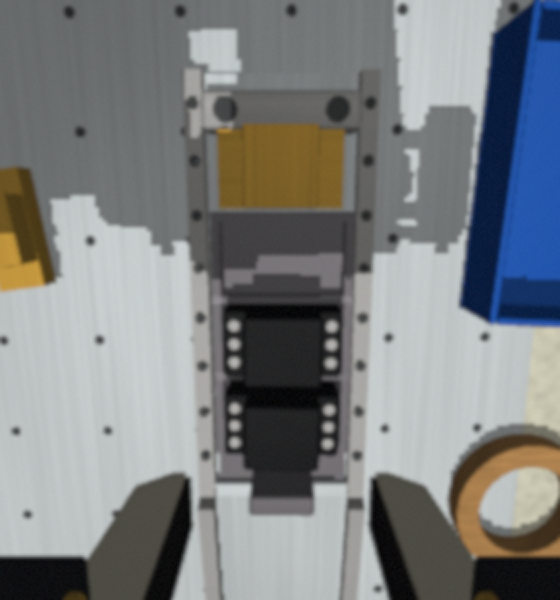

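The last view shows spacer c square between tray front and stop at (320,82), with both modules in their pockets and the tail inside the lip. The other brass spacers are still on the bench. Handing in.

```bash
python3 -c "
from workcell import arm
print(arm.job_done())"
```

```text
the job is handed in; nothing more can be done
None
```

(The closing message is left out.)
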